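# Wind the cuvette carriage home and hold the shutter key

## Task

Turn the handwheel of the cuvette stage by its upright crank knob until the carriage rests fully home against its stop screw. Leave the shutter key alone until then; then let go of the wheel and press the round sprung shutter key straight down with the fingertips until its top is level with the top of the guard ring around it, never down to the bottom of its travel. Finish while still holding the key pressed at that level (do not let it up), with the carriage still home and the marker, microtube, small bottle and beaker left where they are.

Things in the scene. Friction and masses are not known exactly. Their poses are not given: they have to be found in the camera images.
- wheel_axis (a point): Centre of the handwheel of the cuvette stage, on its upright axis, at rim height 58 mm above the bench. The stage is a grey plate 150 x 220 x 12 mm fixed to the bench; the wheel is aluminium with three spokes, 103 mm over the rim, 64 mm high at the rim. The stage's z is up, its x points from the wheel towards the carriage and its y runs from the start of the carriage towards the stop. Nothing within 110 mm of the wheel axis, except the knob, stands higher than 72 mm.
- knob_mid (a point): Middle of the grip of the crank knob (height 95 mm above the bench), an upright black round knob 18 mm in diameter, from 70 to 116 mm above the bench, that stands on the wheel's rim 44 mm from the wheel axis and spins freely on its own pin, so the hand need not turn as the knob goes round. It takes about 1.5 to 3 N along the circle to move it until the carriage meets the stop.
- handwheel (a joint): Angle of the handwheel in rad, grows counter-clockwise as seen from above. The wheel drives the carriage by rack and pinion: carriage = 0.006 m x angle. It can make more than one full turn; at the stop it reads 10.0. It stays where it is left.
- carriage (a joint): Travel of the carriage (flat aluminium sled 110 mm long with a toothed rack on the wheel's side and a black holder with a clear cuvette) along the stage's y, in m. It starts between 0 and 0.03 and is fully home, touching the stop screw, at 0.060. Turning the wheel counter-clockwise from above moves it towards the stop.
- carriage_nose (a point): Middle of the carriage's front end face, 25 mm above the bench: the place that meets the stop screw.
- stop_tip (a point): Tip of the fixed stop screw (steel, 10 mm in diameter, in an aluminium block at the end of the stage), 25 mm above the bench.
- key_top (a point): Centre of the top face of the shutter key, a black round flat-topped cap 42 mm in diameter on a grey box 104 x 104 x 50 mm fixed to the bench. Released, its top stands 76 mm above the bench, 9 mm above the guard ring's top. It moves straight down.
- shutter_key (a joint): How far the shutter key is pressed down, in m: 0 released, 0.009 top level with the guard ring, 0.016 at the bottom. A spring pushes it back up: 3 N when released, 600 N/m, so 8.4 N when level with the ring.
- guard_top (a point): Centre of the top plane of the guard ring (aluminium ring around the key, 88 mm outside, 76 mm inside diameter), 67 mm above the bench.
- marker_mid (a point): Bystander: a marker pen 15 x 129 x 15 mm, lying loose on the bench; its middle.
- microtube_mid (a point): Bystander: a clear microtube 13 x 41 x 13 mm, lying loose on the bench; its middle.
- small_bottle: Bystander: a loose small bottle (a like one, fixed, stands farther back) 43 x 44 x 86 mm standing on the bench behind the work; origin at the centre of its underside.
- beaker: Bystander: a clear beaker 71 mm across, 91 mm high, behind the work; origin at the centre of its underside.

How it is judged:
By the outcome, as a careful person would: the job done as asked, in the order asked, and still so for the second after the job is handed in, while the arm keeps its last pose, push and grip.
It also fails if it takes over 58 s, if anything falls off the work surface, if the arm or the gripper's body presses on something with over 40 N, if the wrist force passes 120 N, or if a joint passes its speed limit or range.

## Robot

A 6-joint arm with a two-finger parallel gripper is mounted at the origin on a cart in front of the work surface, level with it; the furniture and walls round the work are solid. World frame = base frame: x ahead of the robot, y to its left, z up, the work surface at z = 0. Lengths are in m, angles in rad, forces in N, time in s.
With the tool pointing down it reaches from about 0.4 to 0.825 m from the base axis. Payload 7 kg.
Tool frame: the origin (TCP) lies between the finger pads; the fingertips stand 17 mm ahead of it and the grasp point (between the pads) lies 2 mm behind it; x points along the fingers, z is the direction in which the jaws open and shut, and the axes are right-handed (so a half turn about x gives the same grasp; the last joint's range is limited). The gripper opens to 88 mm and grips with 3 to 60 N. Pads are 19 mm wide; open, the fingers measure 130 mm over their backs; the gripper's body (78 mm by 193 mm) begins 47 mm behind the grasp point.
Start: joints at [-0.92, 0.359, 0.012, 0, -1.224, -0.288], TCP at [0.24, -0.631, 0.244] pointing down, gripper open.
Joint ranges: [-3.07, 3.07], [-1.43, 2.12], [-1.02, 1.25], [-3.03, 1.67], [-3.05, -0], [-3.03, 3.03]. Speed limits (rad/s): [2.39, 2.39, 3.01, 3.14, 3.14, 3.14].

## Interface

Orientations are given as [roll, pitch, yaw] about the fixed x, y, z axes, in that order (R = Rz(yaw) Ry(pitch) Rx(roll)).
In Python, from station import * gives the robot as it stands.
- The arm moves only by the tool step_arm, never from a script. Its argument "deltas" is a list of rows, each a list of 5 numbers: the shift along the tool's x, y, z in cm, then the turn about the tool's x in degrees, then the closure, from 0 (fully open) to 1 (shut). In form: [[dx, dy, dz, roll, fingers], ...]. A call has exactly 10 rows; each row is the pose to reach, as a shift and turn from the pose commanded when the call began, along the tool's axes at that moment; what a row does not reach only later rows make up. A row lasts 1/12 s, in which the tool goes at most 41.7 mm and 7.16 degrees, less where a joint would pass 70% of its speed; a pose out of reach is approached as far as the arm can. A call with a gripper value outside its range is refused whole. The fingers move at their own pace and stop on an object; "squeeze" is the grip in N (left out, the last holds). Time passes only in rows, so rows that repeat a pose let the fingers close, or fill a call up. It gives the time, the measured TCP pose, the force and the opening at its end, in the units of the state.
- get_state(): the state, without advancing time (a new reading comes with each control period).
- grab_frame(name): name is "scene" or "top"; returns a dict with "pixels" (480x640x3 uint8, red, green, blue), "range_z" (480x640 float32, m along the optical axis (not along the pixel's ray), 0 where there is no reading), "fx", "fy", "cx", "cy" (pixels), "view" (4x4, takes a point from world to camera coordinates). Camera axes: x right, y down, z forward; pixel columns grow to the right and rows downward; lengths in m; the calibration is good to about 2 mm. A picture is of the moment at which its call begins.
- job_done(): hands the job in, once; it reports no verdict.
Trained networks look in the newest picture that a camera, given by its name, has taken for a name from the list of things; names that differ only in an ending like _2 or _b are one class to them, and where a whole thing is asked for, a point or a joint stands for the part that bears it (a point fixed in the world has none). Each returns a list of dicts, best first, with "conf" (0 to 1); they miss things now and then, are a little off and sometimes report something else, mostly with a low value. They report only what shows in the picture. A call takes as long as a camera call.
- boxes_of(thing, camera): "extent" ([left, top, right, bottom] in pixels, round what is visible of it).
- masks_of(thing, camera): "mask" (480x640 bool, what is visible of it) and "extent" ([left, top, right, bottom] in pixels, round what is visible of it).
The state is a dict: "t": time; "q": joint angles; "qd": joint speeds; "joint_efforts": joint torques, N m; "eef_pos": TCP position; "ee_rot": TCP orientation; "force": force on the tool from outside, world axes, zero at the start; "moment": the same for the moment, N m; "width": finger opening in m.
Only numpy, scipy, OpenCV 4.12 (cv2) and the standard library are available. Lean on these libraries where they do the work, as an engineer would, in place of code of your own. Each camera call takes 0.05 s, during which the arm holds its last target.

## Working session

There is one attempt and no reset: what is moved stays moved. The work goes in short steps, Python scripts to look and compute and a tool call to move; the robot and the scene stay as the last step left them, time stands still between calls to the robot, and variables do not carry over. Pictures are saved under pics/ and viewed, and the job is handed in when it is done.

Besides the shell and the picture viewer there is one more tool, called as name(argument=value, ...) on one line, values as JSON. step_arm: Moves the arm, as the interface text tells. Its arguments: {"type":"object","properties":{"deltas":{"type":"array"},"squeeze":{"type":"number"}},"required":["deltas"]}

```bash
ls; mkdir -p pics; python3 - <<'E'
from station import *
import cv2, numpy as np
print(get_state())
for n in ("scene","top"):
    f=grab_frame(n)
    cv2.imwrite(f"pics/{n}0.png",f["pixels"][:,:,::-1])
    print(n,f["fx"],f["fy"],f["cx"],f["cy"],np.round(f["view"],4).tolist())
    for th in ("wheel_axis","knob_mid","handwheel","carriage","carriage_nose","stop_tip","key_top","guard_top","marker_mid","microtube_mid","small_bottle","beaker"):
        b=boxes_of(th,n); print(th,[(np.round(x["extent"]).tolist(),round(x["conf"],2)) for x in b[:3]])
E
```

```text
pics
{'t': 0.0, 'q': array([-9.19921634e-01,  3.59385792e-01,  1.10872318e-02, -3.38543036e-04,
       -1.22409686e+00, -2.88072812e-01]), 'qd': array([ 1.14090476e-04, -1.82200026e-04,  2.65329220e-04, -7.54927758e-04,
       -6.70433241e-06, -5.62265457e-04]), 'joint_efforts': array([ 3.57929571e-05, -5.82723141e+01,  2.93050486e+01,  6.99697629e+00,
        6.91996000e-03, -1.69544633e-04]), 'eef_pos': array([ 0.23935618, -0.63065995,  0.24263781]), 'ee_rot': array([0.09164433, 1.56916586, 2.02512725]), 'force': array([-0.87456329,  0.15690267,  0.13594519]), 'moment': array([ 0.04161669, -0.02159699,  0.02212602]), 'width': 0.08746563936269897}
scene 453.5530122922922 453.5530122922922 325.5785634551275 237.51857271366583 [[0.746, -0.6657, 0.017, -0.4795], [-0.3867, -0.4539, -0.8028, 0.3241], [0.5422, 0.5923, -0.596, 0.5697], [0.0, 0.0, 0.0, 1.0]]
wheel_axis [([314.0, 275.0, 377.0, 347.0], 0.73), ([337.0, 297.0, 412.0, 357.0], 0.24)]
knob_mid [([340.0, 274.0, 352.0, 298.0], 0.73)]
handwheel [([313.0, 276.0, 379.0, 348.0], 0.77)]
carriage [([333.0, 300.0, 411.0, 358.0], 0.57)]
car
[... 608 characters left out ...]
, 1.3616], [0.0, 0.0, 0.0, 1.0]]
wheel_axis [([377.0, 245.0, 427.0, 291.0], 0.89)]
knob_mid [([345.0, 215.0, 447.0, 296.0], 0.21)]
handwheel [([377.0, 247.0, 427.0, 292.0], 0.83)]
carriage [([380.0, 227.0, 436.0, 267.0], 0.78)]
carriage_nose [([379.0, 226.0, 432.0, 265.0], 0.78), ([330.0, 294.0, 334.0, 316.0], 0.37)]
stop_tip [([345.0, 218.0, 449.0, 296.0], 0.9)]
key_top [([242.0, 262.0, 262.0, 282.0], 0.68)]
guard_top [([229.0, 242.0, 283.0, 299.0], 0.96)]
marker_mid [([332.0, 225.0, 341.0, 280.0], 0.64)]
microtube_mid [([330.0, 295.0, 334.0, 315.0], 0.41)]
small_bottle [([259.0, 147.0, 282.0, 171.0], 0.73), ([246.0, 266.0, 263.0, 281.0], 0.48)]
beaker [([351.0, 162.0, 387.0, 193.0], 0.81)]
```

```bash
python3 - <<'E'
import cv2
a=cv2.imread("pics/top0.png")[130:330,200:480]
cv2.imwrite("pics/top0c.png",cv2.resize(a,None,fx=2.8,fy=2.8,interpolation=cv2.INTER_CUBIC))
a=cv2.imread("pics/scene0.png")[170:410,170:450]
cv2.imwrite("pics/scene0c.png",cv2.resize(a,None,fx=2.5,fy=2.5,interpolation=cv2.INTER_CUBIC))
E
```

```text
(no output)
```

View pics/top0c.png

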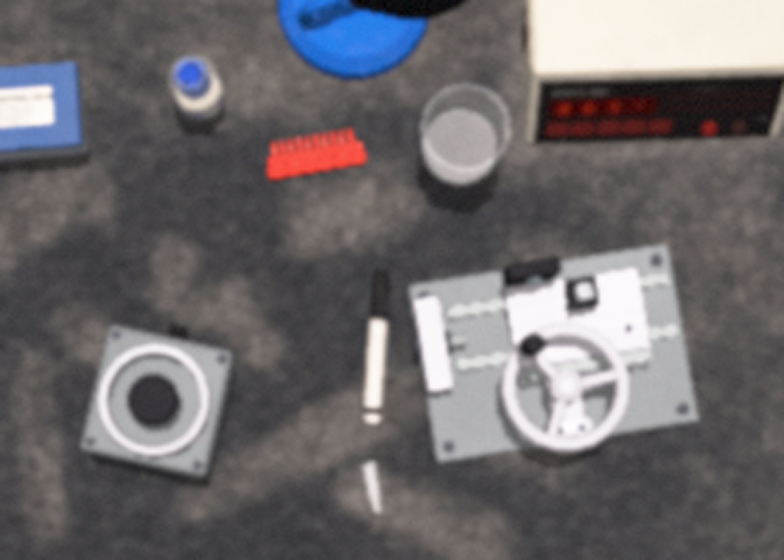

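View pics/scene0c.png

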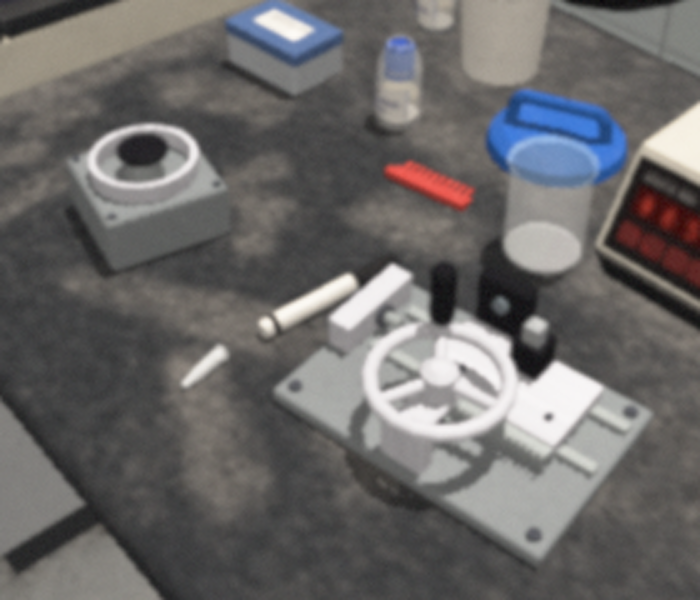

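View pics/scene0.png

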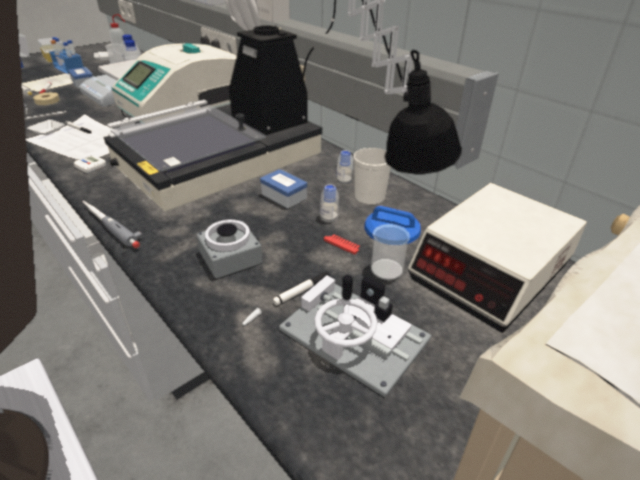

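```bash
cat > h.py <<'E'
from station import *
import cv2, numpy as np
def ray(f,u,v,z):
    V=f["view"];R=V[:3,:3];t=V[:3,3];c=-R.T@t
    d=R.T@np.array([(u-f["cx"])/f["fx"],(v-f["cy"])/f["fy"],1]);return c+d*(z-c[2])/d[2]
def cloud(f):
    V=f["view"];R=V[:3,:3];t=V[:3,3]
    v,u=np.mgrid[0:480,0:640];Z=f["range_z"]
    P=np.stack([(u-f["cx"])/f["fx"]*Z,(v-f["cy"])/f["fy"]*Z,Z],-1)
    return (P-t)@R, Z>0
def proj(f,p):
    c=f["view"][:3,:3]@p+f["view"][:3,3];return c[0]/c[2]*f["fx"]+f["cx"],c[1]/c[2]*f["fy"]+f["cy"]
def circ(p):
    A=np.c_[2*p,np.ones(len(p))];s=np.linalg.lstsq(A,(p**2).sum(1),rcond=None)[0];return s[:2],np.sqrt(s[2]+s[:2]@s[:2])
E
python3 - <<'E'
from h import *
np.set_printoptions(precision=4,suppress=True)
T=grab_frame("top");S=grab_frame("scene")
cr=lambda x,y:(x/2.8+200-.3,y/2.8+130-.3)
print("wheel",ray(T,*cr(566,386),.064),"knobtop",ray(T,*cr(532,344),.116))
for c in [(410,285),(667,245),(697,418),(437,462)]: print("corner",ray(T,*cr(*c),.012))
print("key",ray(T,*cr(154,400),.076),"guard",ray(T,*cr(154,398.5),.067))
for c in [(112,326),(232,352),(205,477),(82,450)]: print("kbox",ray(T,*cr(*c),.05))
for n,f in(("T",T),("S",S)):
    P,ok=cloud(f)
    w=ray(T,*cr(566,386),.064)
    near=ok&(np.hypot(P[...,0]-w[0],P[...,1]-w[1])<.06)
    m=near&(P[...,2]>.052)&(P[...,2]<.07);q=P[m]
    r=np.hypot(*(q[:,:2]-w[:2]).T);q2=q[(r>.04)]
    print(n,"rim",len(q2),np.median(q2[:,2]),circ(q2[:,:2]))
    m=near&(P[...,2]>.08)&(P[...,2]<.13);q=P[m];print(n,"knob",len(q),q.mean(0),q.min(0),q.max(0))
    k=ray(T,*cr(154,399),.076)
    d=np.hypot(P[...,0]-k[0],P[...,1]-k[1])
    q=P[ok&(d<.016)];print(n,"key",len(q),np.median(q,0))
    q=P[ok&(d<.05)&(d>.03)&(P[...,2]>.06)&(P[...,2]<.075)];print(n,"ring",len(q),np.median(q[:,2]),circ(q[:,:2]))
print("scene knob centre",proj(S,ray(T,*cr(532,344),.116)),"wheel",proj(S,w),"key",proj(S,k))
E
```

```text
wheel [ 0.547  -0.1514  0.064 ] knobtop [ 0.577  -0.1188  0.116 ]
corner [ 0.6297 -0.0264  0.012 ]
corner [ 0.6682 -0.2401  0.012 ]
corner [ 0.5247 -0.2661  0.012 ]
corner [ 0.4834 -0.0518  0.012 ]
key [0.5279 0.1757 0.076 ] guard [0.5292 0.1769 0.067 ]
kbox [0.5874 0.2151 0.05  ]
kbox [0.5686 0.1172 0.05  ]
kbox [0.4676 0.1359 0.05  ]
kbox [0.4868 0.2357 0.05  ]
T rim 570 0.061616757649530576 (array([ 0.5473, -0.1506]), np.float64(0.04600605070298506))
T knob 63 [ 0.5781 -0.1181  0.1117] [ 0.5699 -0.1262  0.0808] [ 0.5872 -0.1108  0.1223]
T key 161 [0.529  0.1757 0.0755]
T ring 320 0.0659697364542486 (array([0.5291, 0.1776]), np.float64(0.04085234206779694))
S rim 881 0.06199054920969292 (array([ 0.5444, -0.1556]), np.float64(0.04614421782536301))
S knob 215 [ 0.5737 -0.1272  0.1016] [ 0.5673 -0.1338  0.0802] [ 0.5842 -0.1168  0.1175]
S key 271 [0.5271 0.1724 0.0563]
S ring 377 0.0648135378912621 (array([0.5273, 0.1729]), np.float64(0.04088323961477247))
scene knob centre (np.float64(345.14069411579067), np.float64(275.25586329827865)) wheel (np.float64(344.2881785958357), np.float64(317.33826939313576)) key (np.float64(226.06599798537178), np.float64(227.06933682224079))
```

```bash
cat >> h.py <<'E'
from scipy.spatial.transform import Rotation
np.set_printoptions(precision=4,suppress=True)
def Rt(s): return Rotation.from_euler("xyz",s["ee_rot"]).as_matrix()
def togo(p):
    s=get_state();R=Rt(s);print("t",s["t"],"pos",s["eef_pos"],"F",s["force"],"w",s["width"],"q",s["q"]);
    d=R.T@(np.array(p)-s["eef_pos"])*100;print("delta cm",d);return d
E
python3 - <<'E'
from h import *
s=get_state();R=Rt(s);print(R)
togo([.576,-.121,.16])
T=grab_frame("top");P,ok=cloud(T)
q=P[ok&(P[...,2]>.15)&(P[...,0]>.3)]
print(len(q),q.min(0),q.max(0))
H,_,_=np.histogram2d(q[:,0],q[:,1],bins=[np.arange(.3,1.3,.1),np.arange(-.6,.7,.1)]);print(H.astype(int))
E
```

```text
[[ 0.     -0.9349 -0.3549]
 [-0.0001 -0.3549  0.9349]
 [-1.      0.     -0.0001]]
t 1.4 pos [ 0.2395 -0.6311  0.2436] F [ 0.1581 -0.4338  0.4256] w 0.08789978397575571 q [-0.9199  0.3586  0.0119  0.     -1.2241 -0.2881]
delta cm [  8.3575 -49.5593  35.7453]
85784 [ 0.3    -0.5425  0.15  ] [0.953  0.621  0.7815]
[[ 107  279 2515    0   19   43    0    0    0    0    0    0]
 [ 862 4326    0    0    0    0    0    0    0    0    0    0]
 [ 876 4189    0    0    0    0    0    0    0    0    0    0]
 [ 704 4501    0    0    0    0    0    0    0    0    0    0]
 [ 475 4304 1379 1603 1609 1594 1607 1593 1586 1593  775    0]
 [ 728 3354 3500 5097 4406 6579 5700 4062 4207 3857 3844 2835]
 [   0  361    0    0    0  125   19    0    0    0  477    0]
 [   0    0    0    0    0    0    0    0    0    0    0    0]
 [   0    0    0    0    0    0    0    0    0    0    0    0]]
```

```bash
python3 - <<'E'
from h import *
T=grab_frame("top");P,ok=cloud(T);cv2.imwrite("pics/t1.png",T["pixels"][:,:,::-1])
for x in np.arange(.2,.95,.05):
    print(round(x,2),[round(float(np.max(P[ok&(abs(P[...,0]-x)<.025)&(abs(P[...,1]-y)<.025)][:,2],initial=-9)),2) for y in np.arange(-.65,.5,.05)])
E
```

```text
0.2 [-0.88, -0.87, -0.89, -0.88, -0.88, -0.88, -0.88, -0.88, -0.88, -0.88, -0.88, -0.88, -0.88, 0.51, 0.47, 0.22, -0.88, -0.88, -0.88, -0.89, -0.88, -0.88, -0.88]
0.25 [-0.88, -0.89, -0.88, -0.88, -0.88, -0.89, -0.88, -0.88, -0.88, -0.88, -0.88, -0.89, 0.67, 0.59, -0.88, -0.88, -0.89, -0.88, -0.88, -0.89, -0.88, -0.88, -0.88]
0.3 [-9.0, -9.0, -9.0, -9.0, -9.0, -9.0, 0.73, 0.72, -9.0, -9.0, -9.0, 0.76, 0.7, -9.0, -9.0, -9.0, -9.0, -9.0, -9.0, -9.0, -9.0, -9.0, -9.0]
0.35 [0.0, -0.0, 0.01, 0.01, 0.01, 0.66, 0.7, 0.01, 0.01, 0.01, 0.01, 0.01, 0.01, 0.01, 0.01, 0.01, 0.01, 0.01, 0.01, 0.01, 0.02, 0.03, 0.03]
0.4 [-9.0, -9.0, 0.36, 0.37, 0.36, 0.01, 0.01, 0.01, 0.01, 0.01, 0.01, 0.01, 0.01, 0.01, 0.01, 0.01, 0.01, 0.01, 0.01, 0.02, 0.04, 0.04, 0.03]
0.45 [-9.0, -9.0, 0.36, 0.37, 0.37, 0.01, 0.01, 0.01, 0.01, 0.01, 0.01, 0.01, 0.01, 0.02, 0.01, 0.01, 0.06, 0.01, 0.01, 0.01, 0.01, 0.01, 0.01]
0.5 [-9.0, -9.0, -9.0, 0.38, 0.37, 0.01, 0.01, 0.01, 0.02, 0.07, 0.07, 0.07, 0.02, 0.02, 0.01, 0.01, 0.08, 0.08, 0.06, 0.01, 0.01, 0.12, 0.13]
0.55 [-9.0, -9.0, 0.37, 0.37, 0.37, 0.01, 0.01, 0.01, 0.02
[... 386 characters left out ...]
0, -9.0, 0.42, 0.42, 0.34, 0.01, 0.01, 0.01, 0.01, 0.01, 0.09, 0.09, 0.01, 0.01, 0.01, 0.01, 0.01, 0.01, 0.01, 0.01, 0.13, 0.13]
0.75 [-9.0, -9.0, -9.0, 0.41, 0.42, 0.01, 0.01, 0.09, 0.09, 0.1, 0.11, 0.1, 0.09, 0.01, 0.01, 0.01, 0.08, 0.01, 0.06, 0.06, 0.06, 0.13, 0.16]
0.8 [-9.0, -9.0, 0.38, 0.39, 0.39, 0.66, 0.66, 0.66, 0.66, 0.66, 0.66, 0.66, 0.66, 0.78, 0.78, 0.66, 0.66, 0.66, 0.66, 0.66, 0.66, 0.67, 0.67]
0.85 [-9.0, -9.0, 0.38, 0.38, 0.38, 0.66, 0.66, 0.75, 0.73, 0.71, 0.75, 0.74, 0.66, 0.75, 0.75, 0.66, 0.66, 0.66, 0.68, 0.72, 0.72, 0.72, 0.69]
0.9 [-9.0, -9.0, 0.37, 0.36, 0.36, 0.66, 0.66, 0.13, 0.67, 0.66, 0.13, 0.66, 0.66, 0.36, 0.31, 0.12, 0.12, 0.12, 0.08, 0.04, 0.01, 0.11, 0.34]
```

View pics/t1.png

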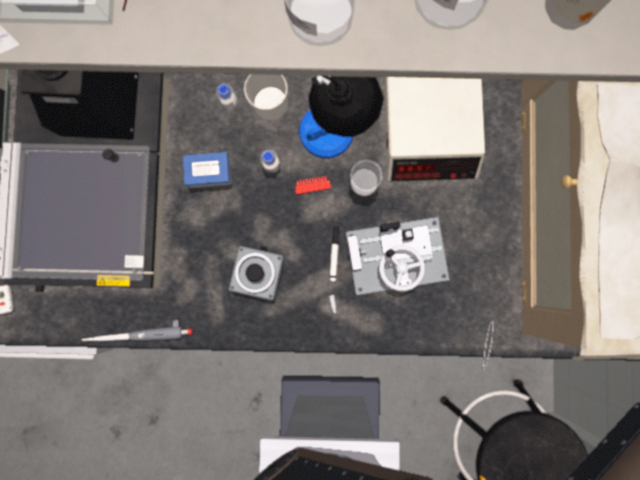

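```bash
python3 - <<'E'
from h import *
for p in [(.255,-.42,.244),(.27,-.33,.244),(.40,-.23,.244),(.576,-.121,.2)]: togo(p)
E
```

```text
t 1.5 pos [ 0.2395 -0.631   0.2436] F [ 0.1681 -0.199  -0.774 ] w 0.0876349912057638 q [-0.9199  0.3586  0.0119 -0.0001 -1.2241 -0.2881]
delta cm [-0.0428 -8.9356 19.1805]
t 1.5 pos [ 0.2395 -0.631   0.2436] F [ 0.1681 -0.199  -0.774 ] w 0.0876349912057638 q [-0.9199  0.3586  0.0119 -0.0001 -1.2241 -0.2881]
delta cm [ -0.0425 -13.532   27.0623]
t 1.5 pos [ 0.2395 -0.631   0.2436] F [ 0.1681 -0.199  -0.774 ] w 0.0876349912057638 q [-0.9199  0.3586  0.0119 -0.0001 -1.2241 -0.2881]
delta cm [ -0.0417 -29.2347  31.7978]
t 1.5 pos [ 0.2395 -0.631   0.2436] F [ 0.1681 -0.199  -0.774 ] w 0.0876349912057638 q [-0.9199  0.3586  0.0119 -0.0001 -1.2241 -0.2881]
delta cm [  4.3592 -49.5572  35.742 ]
```

step_arm(deltas=[[0,-1.6,3.5,0,0],[0,-3.2,7,0,0],[0,-5,10.7,0,0],[0,-6.8,14.5,0,0],[0,-8.4,18,0,0],[0,-10,21.3,0,0],[0,-11.5,24,0,0],[0,-13.5,27,0,0],[0,-13.5,27,0,0],[0,-13.5,27,0,0]])

```text
t: 2.33
eef_pos: [0.2706, -0.3294, 0.2444]
ee_rot: [-2.36, 1.568, -0.423]
force: [0.0, -0.7, 0.3]
width: 0.0876
```

```bash
python3 - <<'E'
from h import *
for p in [(.40,-.23,.244),(.576,-.121,.2)]: togo(p)
E
```

```text
t 2.3333 pos [ 0.2706 -0.3294  0.2444] F [ 0.0047 -0.6511  0.3347] w 0.08755295909751754 q [-0.4164 -0.0688 -0.4995  0.     -1.1378 -0.7877]
delta cm [  0.0591 -15.6404   4.6401]
t 2.3333 pos [ 0.2706 -0.3294  0.2444] F [ 0.0047 -0.6511  0.3347] w 0.08755295909751754 q [-0.4164 -0.0688 -0.4995  0.     -1.1378 -0.7877]
delta cm [  4.4862 -35.9712   8.5114]
```

step_arm(deltas=[[0,-4,1.2,0,0],[0,-8,2.4,0,0],[0,-12,3.6,0,0],[0.5,-16,4.6,0,0],[1.5,-20,5.4,0,0],[2.5,-24,6.2,0,0],[3.5,-28,7,0,0],[4.4,-32,7.8,0,0],[4.4,-36,8.5,0,0],[4.4,-36,8.5,0,0]])

```text
t: 3.17
eef_pos: [0.5818, -0.1216, 0.1974]
ee_rot: [2.079, 1.569, -2.269]
force: [0.3, -1.0, 0.6]
width: 0.0876
```

```bash
python3 - <<'E'
from h import *
togo((.576,-.121,.2))
for n in("scene","top"):
    f=grab_frame(n);cv2.imwrite(f"pics/{n}2.png",cv2.resize(f["pixels"][150:350,220:480,::-1],None,fx=3,fy=3,interpolation=cv2.INTER_CUBIC))
E
```

```text
t 3.1667 pos [ 0.5818 -0.1216  0.1974] F [ 0.2915 -1.0353  0.6101] w 0.0875873759123588 q [ 0.123   0.2615 -0.2371  0.001  -1.0732 -1.3295]
delta cm [-0.2599  0.5158  0.266 ]
```

View pics/scene2.png

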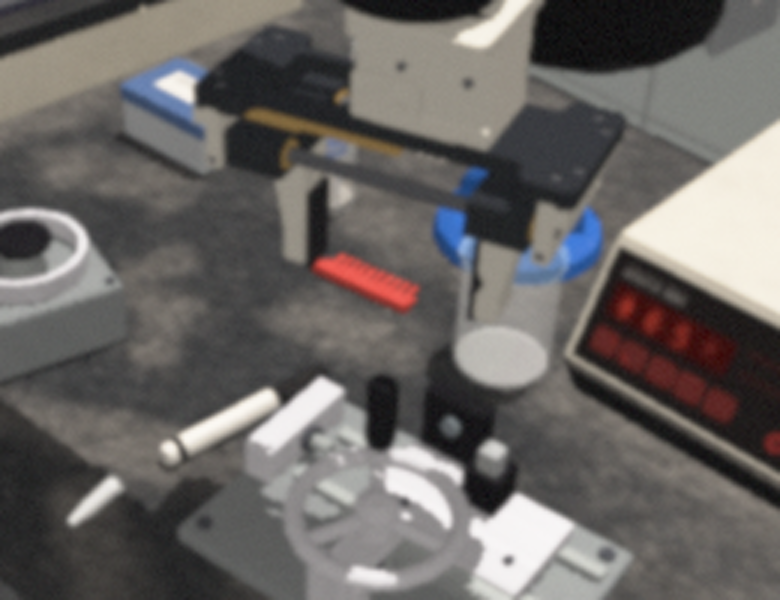

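View pics/top2.png

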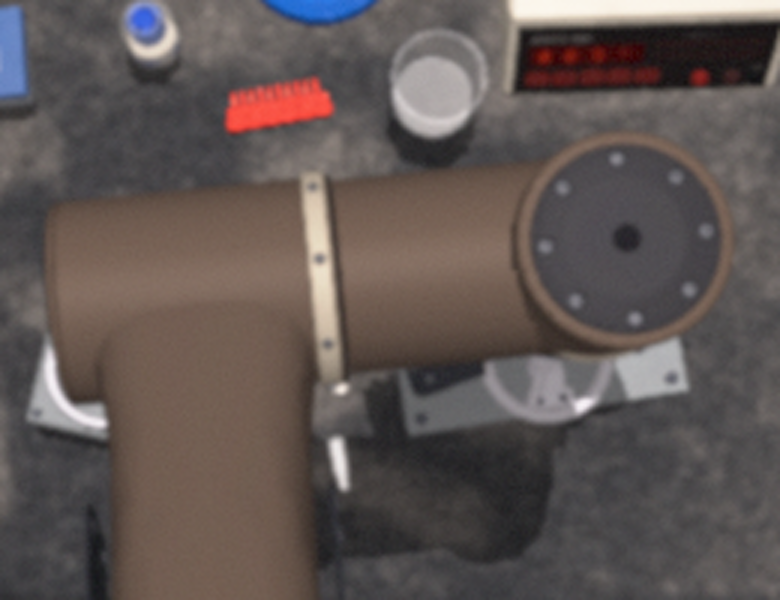

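step_arm(deltas=[[0,0.45,0.35,0,0],[1,0.45,0.35,0,0],[2.5,0.45,0.35,0,0],[4,0.45,0.35,0,0],[5.5,0.45,0.35,0,0],[7,0.45,0.35,0,0],[8.5,0.45,0.35,0,0],[10,0.45,0.35,0,0],[10,0.45,0.35,0,0],[10,0.45,0.35,0,0]])

```text
t: 4.1
eef_pos: [0.5696, -0.1227, 0.0993]
ee_rot: [1.353, 1.569, -2.998]
force: [-0.6, -0.1, 1.4]
width: 0.0876
```

```bash
python3 - <<'E'
from h import *
togo((.5765,-.12,.097))
for n in("scene",):
    f=grab_frame(n);cv2.imwrite(f"pics/{n}3.png",cv2.resize(f["pixels"][170:370,240:460,::-1],None,fx=3,fy=3,interpolation=cv2.INTER_CUBIC))
E
```

```text
t 4.1 pos [ 0.5696 -0.1227  0.0993] F [-0.6054 -0.1054  1.4334] w 0.08755659037279886 q [ 0.1234  0.342  -0.3767  0.     -0.8534 -1.3324]
delta cm [ 0.2262 -0.7369  0.0049]
```

View pics/scene3.png

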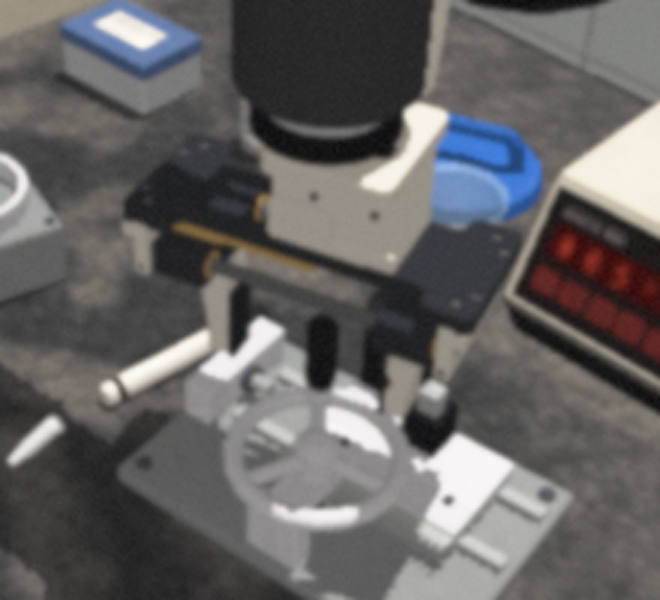

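step_arm(deltas=[[0.2,-0.4,0,0,0],[0.2,-0.7,0,0,0],[0.2,-0.7,0,0,0],[0.2,-0.7,0,0,0.4],[0.2,-0.7,0,0,0.6],[0.2,-0.7,0,0,0.7],[0.2,-0.7,0,0,0.8],[0.2,-0.7,0,0,0.9],[0.2,-0.7,0,0,0.9],[0.2,-0.7,0,0,0.9]], squeeze=10)

```text
t: 4.98
eef_pos: [0.5774, -0.1193, 0.0975]
ee_rot: [1.286, 1.571, -3.064]
force: [-0.3, 0.6, 0.8]
width: 0.0462
```

```bash
python3 - <<'E'
from h import *
togo((.5765,-.12,.097))
for n in("scene",):
    f=grab_frame(n);cv2.imwrite(f"pics/{n}4.png",cv2.resize(f["pixels"][170:370,240:460,::-1],None,fx=3,fy=3,interpolation=cv2.INTER_CUBIC))
E
```

```text
t 4.9833 pos [ 0.5774 -0.1193  0.0975] F [-0.2839  0.6197  0.7953] w 0.04623643593976668 q [ 0.1275  0.3533 -0.3639 -0.     -0.8538 -1.3355]
delta cm [ 0.0518  0.1037 -0.0316]
```

View pics/scene4.png

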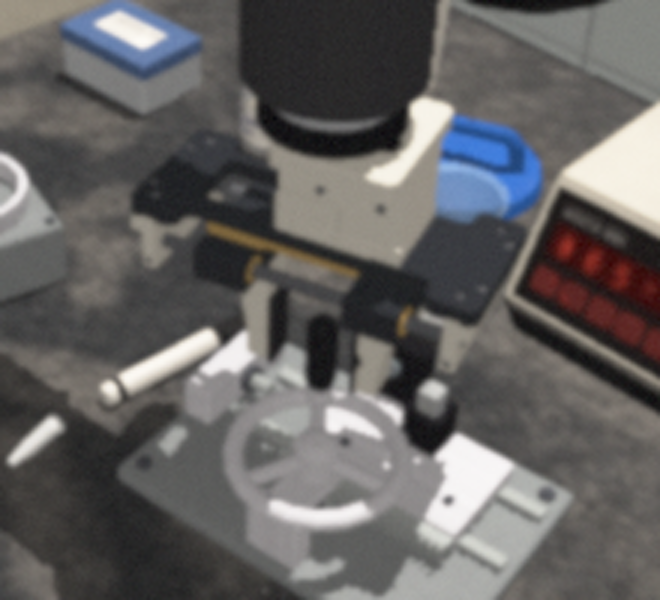

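step_arm(deltas=[[0,0.1,0,0,0.95],[0,0.1,0,0,1],[0,0.1,0,0,1],[0,0.1,0,0,1],[0,0.1,0,0,1],[0,0.1,0,0,1],[0,0.1,0,0,1],[0,0.1,0,0,1],[0,0.1,0,0,1],[0,0.1,0,0,1]], squeeze=10)

```text
t: 5.87
eef_pos: [0.5764, -0.1198, 0.0976]
ee_rot: [2.062, 1.571, -2.288]
force: [1.0, -2.0, -0.2]
width: 0.0178
```

```bash
python3 - <<'E'
from h import *
togo((.5765,-.12,.097))
f=grab_frame("scene");cv2.imwrite(f"pics/scene5.png",cv2.resize(f["pixels"][220:340,290:410,::-1],None,fx=5,fy=5,interpolation=cv2.INTER_CUBIC))
s=get_state();print(proj(f,s["eef_pos"]+[0,0,.0185]))
E
```

```text
t 5.8667 pos [ 0.5764 -0.1198  0.0976] F [ 0.9701 -1.9723 -0.1657] w 0.01776371907099898 q [ 0.127   0.352  -0.3658  0.0001 -0.8531 -1.3351]
delta cm [ 0.0563  0.0006 -0.0219]
(np.float64(345.29948470784234), np.float64(275.6376979468747))
```

View pics/scene5.png

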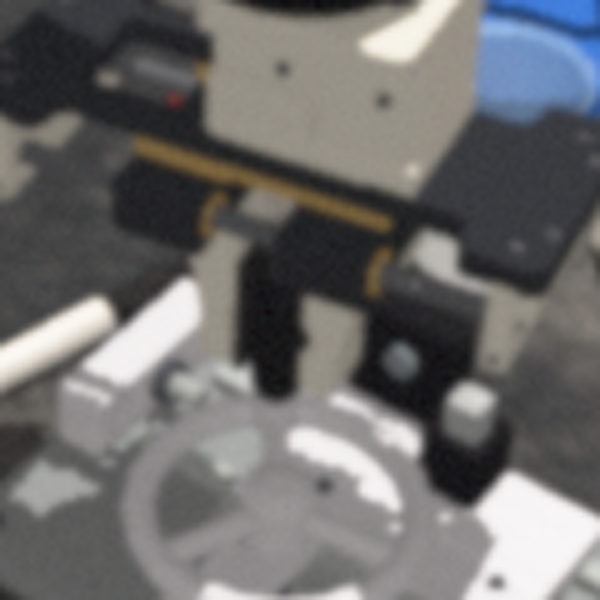

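```bash
cat >> h.py <<'E'
def arc(c,a0,da,n,r=.044,hold=0):
    c=np.array(c);a0=np.radians(a0)
    s=get_state();R=Rt(s);p0=c+r*np.array([np.cos(a0),np.sin(a0)])
    rows=[]
    for i in range(1,11):
        a=a0+np.radians(da)*min(i,n)
        d=c+r*np.array([np.cos(a),np.sin(a)])-p0
        l=R.T@np.array([d[0],d[1],0])*100
        rows.append([0,round(l[1],2),round(l[2],2),0,1])
    print(rows,"end angle",np.degrees(a))
E
python3 - <<'E'
from h import *
arc([.546,-.152],46.6,10,10)
E
```

```text
[[0, np.float64(0.39), np.float64(0.66), 0, 1], [0, np.float64(0.89), np.float64(1.24), 0, 1], [0, np.float64(1.49), np.float64(1.72), 0, 1], [0, np.float64(2.16), np.float64(2.1), 0, 1], [0, np.float64(2.88), np.float64(2.35), 0, 1], [0, np.float64(3.64), np.float64(2.47), 0, 1], [0, np.float64(4.41), np.float64(2.46), 0, 1], [0, np.float64(5.16), np.float64(2.32), 0, 1], [0, np.float64(5.88), np.float64(2.04), 0, 1], [0, np.float64(6.54), np.float64(1.65), 0, 1]] end angle 146.6
```

step_arm(deltas=[[0,0.39,0.66,0,1],[0,0.89,1.24,0,1],[0,1.49,1.72,0,1],[0,2.16,2.1,0,1],[0,2.88,2.35,0,1],[0,3.64,2.47,0,1],[0,4.41,2.46,0,1],[0,5.16,2.32,0,1],[0,5.88,2.04,0,1],[0,6.54,1.65,0,1]], squeeze=15)

```text
t: 6.75
eef_pos: [0.5107, -0.1273, 0.0977]
ee_rot: [-1.859, 1.567, 0.075]
force: [9.0, -2.8, -9.5]
width: 0.0173
```

```bash
python3 - <<'E'
from h import *
togo((.546+.044*np.cos(np.radians(146.6)),-.152+.044*np.sin(np.radians(146.6)),.097))
f=grab_frame("scene");cv2.imwrite(f"pics/scene6.png",cv2.resize(f["pixels"][220:370,260:430,::-1],None,fx=4,fy=4,interpolation=cv2.INTER_CUBIC))
f=grab_frame("top");cv2.imwrite(f"pics/top6.png",cv2.resize(f["pixels"][170:320,320:490,::-1],None,fx=4,fy=4,interpolation=cv2.INTER_CUBIC))
togo((.546+.044*np.cos(np.radians(146.6)),-.152+.044*np.sin(np.radians(146.6)),.097))
E
```

```text
t 6.75 pos [ 0.5107 -0.1273  0.0977] F [ 9.0074 -2.7693 -9.5242] w 0.01732443911794556 q [ 0.1289  0.26   -0.5063  0.0003 -0.8005 -1.3366]
delta cm [0.0662 0.1562 0.0039]
t 6.85 pos [ 0.5103 -0.1278  0.0976] F [ 7.1619 -5.8126 -8.0911] w 0.017228151815702118 q [ 0.1281  0.2599 -0.5067  0.0006 -0.8009 -1.3366]
delta cm [0.0639 0.0952 0.0402]
```

View pics/scene6.png

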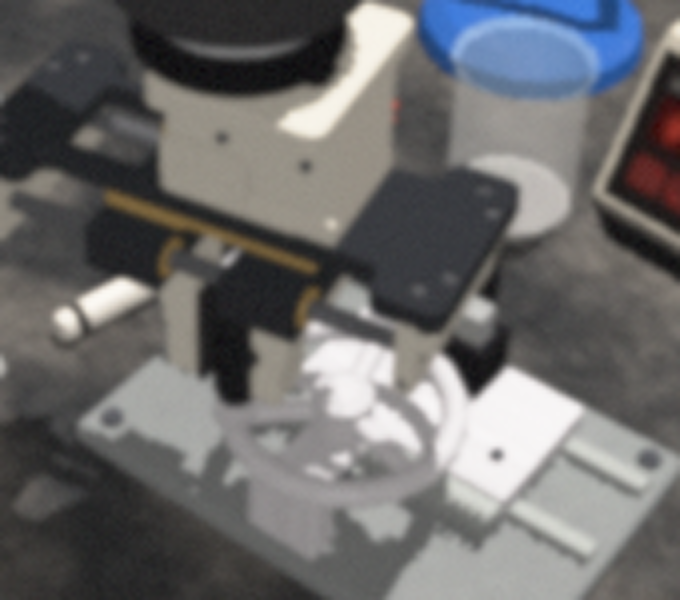

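View pics/top6.png

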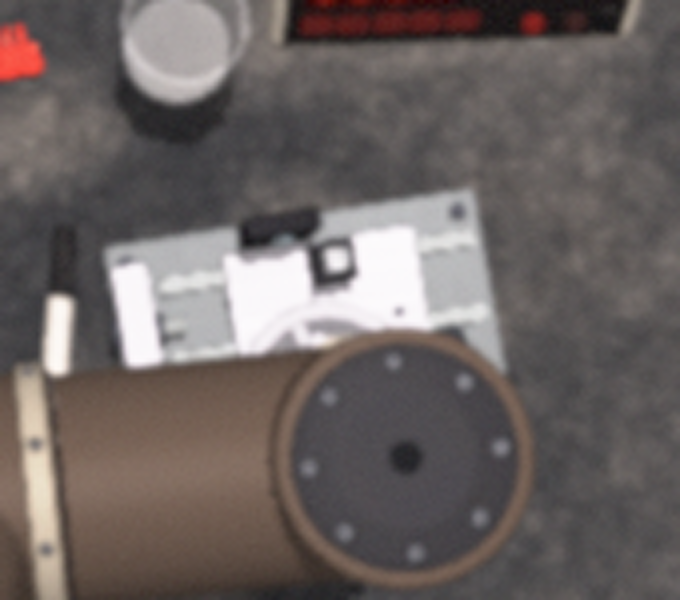

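```bash
cat >> h.py <<'E'
def arc2(c,pc,a0,da,r=.044):
    c=np.array(c);pc=np.array(pc);R=Rt(get_state());rows=[]
    for i in range(1,11):
        a=np.radians(a0+da*i);p=c+r*np.array([np.cos(a),np.sin(a)]);d=p-pc
        l=R.T@np.array([d[0],d[1],0])*100
        rows.append([0,round(float(l[1]),2),round(float(l[2]),2),0,1])
    print(rows,"end angle",np.degrees(a),"cmd",p)
E
python3 - <<'E'
from h import *
arc2([.5468,-.1524],[.5093,-.1278],146.6,10)
E
```

```text
[[0, 0.52, -0.56, 0, 1], [0, 1.01, -1.16, 0, 1], [0, 1.38, -1.83, 0, 1], [0, 1.63, -2.55, 0, 1], [0, 1.76, -3.31, 0, 1], [0, 1.74, -4.08, 0, 1], [0, 1.6, -4.83, 0, 1], [0, 1.33, -5.55, 0, 1], [0, 0.93, -6.21, 0, 1], [0, 0.43, -6.79, 0, 1]] end angle 246.59999999999997 cmd [ 0.5293 -0.1928]
```

step_arm(deltas=[[0,0.52,-0.56,0,1],[0,1.01,-1.16,0,1],[0,1.38,-1.83,0,1],[0,1.63,-2.55,0,1],[0,1.76,-3.31,0,1],[0,1.74,-4.08,0,1],[0,1.6,-4.83,0,1],[0,1.33,-5.55,0,1],[0,0.93,-6.21,0,1],[0,0.43,-6.79,0,1]])

```text
t: 7.68
eef_pos: [0.5296, -0.1932, 0.0975]
ee_rot: [1.271, 1.57, -3.079]
force: [-0.6, 3.7, 2.0]
width: 0.0174
```

```bash
python3 - <<'E'
from h import *
togo((.5293,-.1928,.097))
f=grab_frame("scene");cv2.imwrite(f"pics/scene7.png",cv2.resize(f["pixels"][220:370,260:430,::-1],None,fx=4,fy=4,interpolation=cv2.INTER_CUBIC))
f=grab_frame("top");cv2.imwrite(f"pics/top7.png",cv2.resize(f["pixels"][170:320,320:490,::-1],None,fx=4,fy=4,interpolation=cv2.INTER_CUBIC))
togo((.5293,-.1928,.097))
arc2([.5468,-.1524],[.5293,-.1928],246.6,10)
E
```

```text
t 7.6833 pos [ 0.5296 -0.1932  0.0975] F [-0.6006  3.7109  2.0086] w 0.017390193443183783 q [-0.0026  0.317  -0.4209  0.0001 -0.8341 -1.2059]
delta cm [0.0526 0.0148 0.0478]
t 7.7833 pos [ 0.5307 -0.1935  0.0975] F [ 1.0082 -1.5705  0.1823] w 0.017618949993414575 q [-0.0025  0.3178 -0.4201  0.0012 -0.8328 -1.2064]
delta cm [0.0538 0.1093 0.1116]
[[0, -0.6, -0.48, 0, 1], [0, -1.27, -0.86, 0, 1], [0, -1.99, -1.11, 0, 1], [0, -2.75, -1.23, 0, 1], [0, -3.52, -1.22, 0, 1], [0, -4.27, -1.08, 0, 1], [0, -4.99, -0.8, 0, 1], [0, -5.64, -0.41, 0, 1], [0, -6.22, 0.09, 0, 1], [0, -6.71, 0.68, 0, 1]] end angle 346.6 cmd [ 0.5896 -0.1626]
```

View pics/scene7.png

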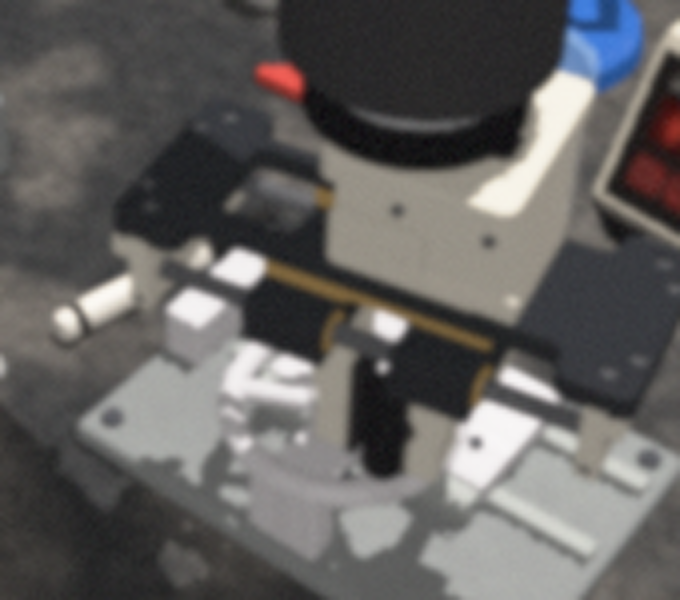

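View pics/top7.png

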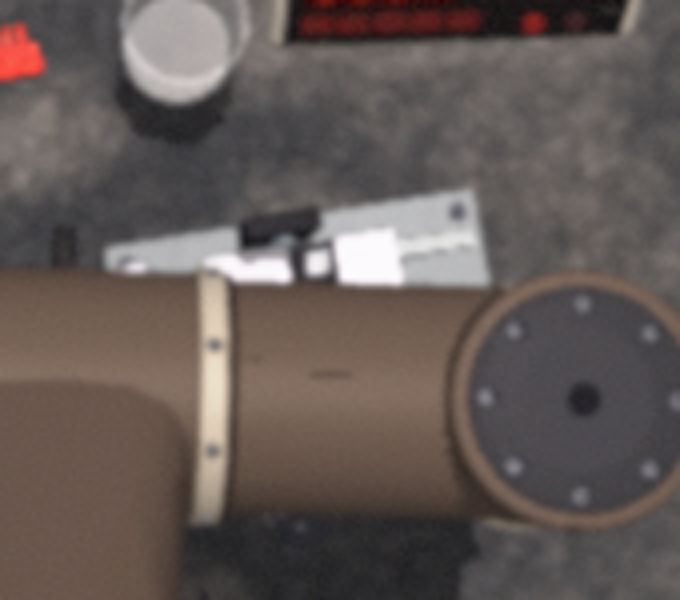

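step_arm(deltas=[[0,-0.6,-0.48,0,1],[0,-1.27,-0.86,0,1],[0,-1.99,-1.11,0,1],[0,-2.75,-1.23,0,1],[0,-3.52,-1.22,0,1],[0,-4.27,-1.08,0,1],[0,-4.99,-0.8,0,1],[0,-5.64,-0.41,0,1],[0,-6.22,0.09,0,1],[0,-6.71,0.68,0,1]])

```text
t: 8.62
eef_pos: [0.5903, -0.1615, 0.0975]
ee_rot: [2.353, 1.571, -1.996]
force: [-2.3, -1.3, 2.8]
width: 0.0171
```

```bash
python3 - <<'E'
from h import *
togo((.5896,-.1626,.097))
f=grab_frame("scene");cv2.imwrite(f"pics/scene8.png",cv2.resize(f["pixels"][220:370,260:430,::-1],None,fx=4,fy=4,interpolation=cv2.INTER_CUBIC))
f=grab_frame("top");cv2.imwrite(f"pics/top8.png",cv2.resize(f["pixels"][170:320,320:490,::-1],None,fx=4,fy=4,interpolation=cv2.INTER_CUBIC))
togo((.5896,-.1626,.097))
arc2([.5468,-.1524],[.5896,-.1626],346.6,6)
E
```

```text
t 8.6167 pos [ 0.5903 -0.1615  0.0975] F [-2.3257 -1.2959  2.7502] w 0.01714859280006725 q [ 0.0518  0.3849 -0.3127  0.     -0.8732 -1.2596]
delta cm [ 0.0545  0.1066 -0.0802]
t 8.7167 pos [ 0.5904 -0.1606  0.0976] F [-0.1389  1.1793  1.1354] w 0.017583276144588277 q [ 0.0529  0.3845 -0.313  -0.0008 -0.8727 -1.2592]
delta cm [ 0.0576  0.1486 -0.1555]
[[0, -0.24, 0.39, 0, 1], [0, -0.44, 0.81, 0, 1], [0, -0.59, 1.25, 0, 1], [0, -0.69, 1.69, 0, 1], [0, -0.75, 2.15, 0, 1], [0, -0.76, 2.61, 0, 1], [0, -0.72, 3.07, 0, 1], [0, -0.64, 3.52, 0, 1], [0, -0.5, 3.96, 0, 1], [0, -0.33, 4.39, 0, 1]] end angle 406.6000000000001 cmd [ 0.577  -0.1204]
```

View pics/scene8.png

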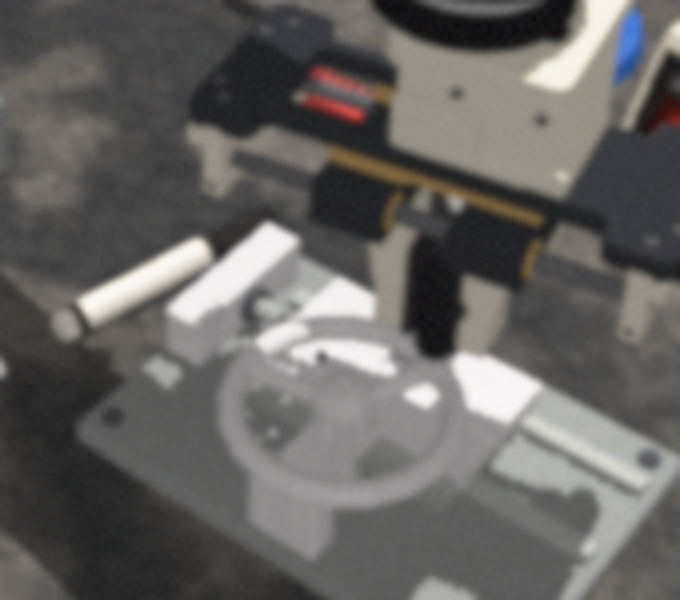

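View pics/top8.png

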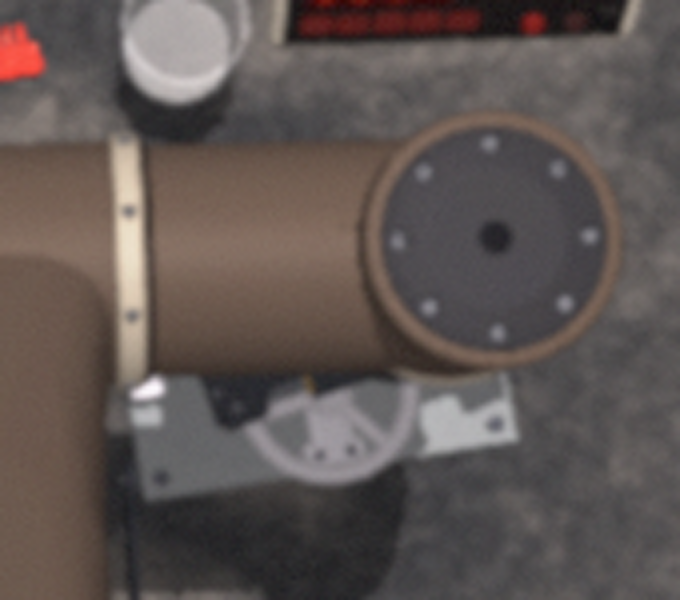

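```bash
python3 - <<'E'
from h import *
arc2([.5468,-.1524],[.5896,-.1626],346.6,1)
E
```

```text
[[0, -0.04, 0.06, 0, 1], [0, -0.08, 0.13, 0, 1], [0, -0.12, 0.19, 0, 1], [0, -0.16, 0.26, 0, 1], [0, -0.2, 0.33, 0, 1], [0, -0.24, 0.39, 0, 1], [0, -0.28, 0.46, 0, 1], [0, -0.31, 0.53, 0, 1], [0, -0.34, 0.6, 0, 1], [0, -0.38, 0.67, 0, 1]] end angle 356.6 cmd [ 0.5907 -0.155 ]
```

step_arm(deltas=[[0,-0.04,0.06,0,1],[0,-0.08,0.13,0,1],[0,-0.12,0.19,0,1],[0,-0.16,0.26,0,1],[0,-0.2,0.33,0,1],[0,-0.24,0.39,0,1],[0,-0.24,0.39,0,1],[0,-0.24,0.39,0,1],[0,-0.24,0.39,0,1],[0,-0.24,0.39,0,1]])

```text
t: 9.55
eef_pos: [0.5908, -0.1579, 0.0976]
ee_rot: [-2.854, 1.571, -0.921]
force: [-0.2, -1.5, -0.3]
width: 0.0174
```

```bash
python3 - <<'E'
from h import *
s=get_state();v=s["eef_pos"][:2]-[.5468,-.1524];print(s["eef_pos"],s["force"],np.hypot(*v),np.degrees(np.arctan2(v[1],v[0])))
f=grab_frame("scene");cv2.imwrite(f"pics/scene9.png",cv2.resize(f["pixels"][260:330,290:390,::-1],None,fx=7,fy=7,interpolation=cv2.INTER_CUBIC))
arc2([.5468,-.1524],[.5904,-.157],354,1)
E
```

```text
[ 0.5908 -0.1579  0.0976] [-0.1593 -1.4529 -0.3347] 0.04429934744319966 -7.101783263814678
[[0, -0.05, 0.06, 0, 1], [0, -0.08, 0.13, 0, 1], [0, -0.11, 0.2, 0, 1], [0, -0.14, 0.27, 0, 1], [0, -0.17, 0.34, 0, 1], [0, -0.2, 0.42, 0, 1], [0, -0.23, 0.49, 0, 1], [0, -0.25, 0.56, 0, 1], [0, -0.28, 0.63, 0, 1], [0, -0.3, 0.71, 0, 1]] end angle 364.0 cmd [ 0.5907 -0.1493]
```

View pics/scene9.png

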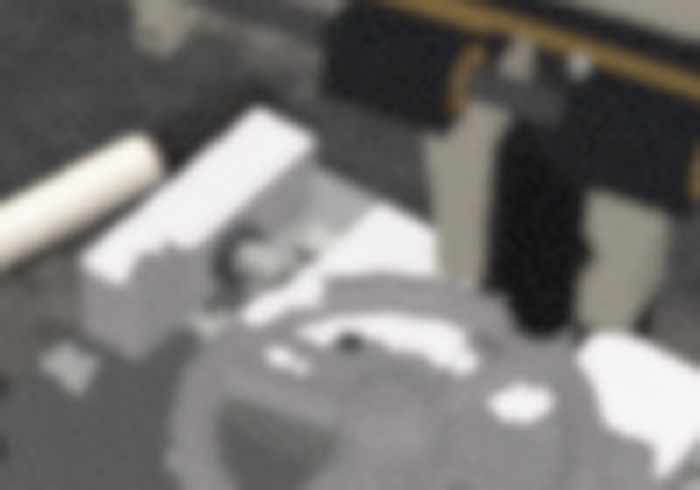

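step_arm(deltas=[[0,-0.03,0.07,0,1],[0,-0.06,0.14,0,1],[0,-0.09,0.21,0,1],[0,-0.12,0.28,0,1],[0,-0.14,0.35,0,1],[0,-0.17,0.42,0,1],[0,-0.19,0.49,0,1],[0,-0.21,0.56,0,1],[0,-0.21,0.56,0,1],[0,-0.21,0.56,0,1]])

```text
t: 10.43
eef_pos: [0.591, -0.1516, 0.0976]
ee_rot: [-1.619, 1.57, 0.315]
force: [2.9, -1.0, -1.1]
width: 0.0172
```

```bash
python3 - <<'E'
from h import *
s=get_state();v=s["eef_pos"][:2]-[.5468,-.1524];print(s["eef_pos"],s["force"],np.hypot(*v),np.degrees(np.arctan2(v[1],v[0])))
f=grab_frame("scene");cv2.imwrite(f"pics/scene10.png",cv2.resize(f["pixels"][260:330,290:390,::-1],None,fx=7,fy=7,interpolation=cv2.INTER_CUBIC))
arc2([.5468,-.1524],[.5907,-.1515],1,1)
E
```

```text
[ 0.591  -0.1516  0.0976] [ 2.9479 -1.0239 -1.0979] 0.044196267420145346 1.0380595729983924
[[0, -0.03, 0.06, 0, 1], [0, -0.05, 0.13, 0, 1], [0, -0.08, 0.2, 0, 1], [0, -0.1, 0.28, 0, 1], [0, -0.12, 0.35, 0, 1], [0, -0.14, 0.43, 0, 1], [0, -0.15, 0.5, 0, 1], [0, -0.17, 0.58, 0, 1], [0, -0.19, 0.65, 0, 1], [0, -0.2, 0.73, 0, 1]] end angle 11.0 cmd [ 0.59  -0.144]
```

View pics/scene10.png

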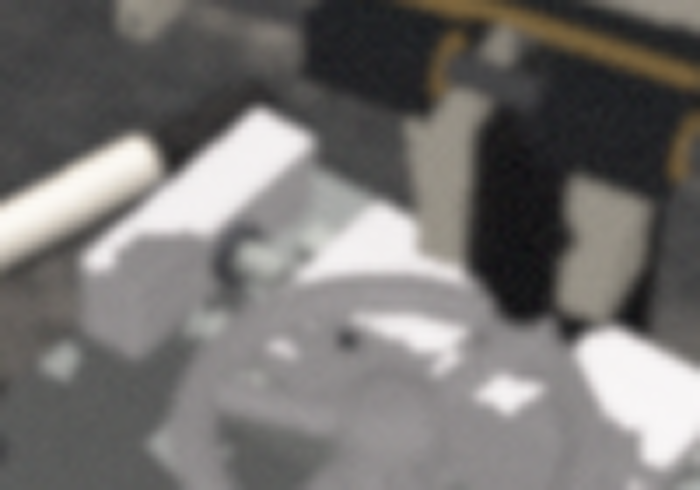

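step_arm(deltas=[[0,-0.03,0.07,0,1],[0,-0.06,0.14,0,1],[0,-0.08,0.21,0,1],[0,-0.1,0.28,0,1],[0,-0.12,0.35,0,1],[0,-0.14,0.43,0,1],[0,-0.15,0.5,0,1],[0,-0.17,0.58,0,1],[0,-0.17,0.58,0,1],[0,-0.17,0.58,0,1]])

```text
t: 11.32
eef_pos: [0.5904, -0.1456, 0.0976]
ee_rot: [-1.417, 1.57, 0.516]
force: [2.8, 0.2, -1.3]
width: 0.0175
```

```bash
python3 - <<'E'
from h import *
s=get_state();v=s["eef_pos"][:2]-[.5468,-.1524];print(s["eef_pos"],s["force"],np.hypot(*v),np.degrees(np.arctan2(v[1],v[0])))
f=grab_frame("scene");cv2.imwrite(f"pics/scene11.png",cv2.resize(f["pixels"][260:330,290:390,::-1],None,fx=7,fy=7,interpolation=cv2.INTER_CUBIC))
arc2([.5468,-.1524],[.5902,-.146],9,1)
E
```

```text
[ 0.5904 -0.1456  0.0976] [ 2.8293  0.1548 -1.253 ] 0.04409957210831882 8.863188877387744
[[0, -0.04, 0.12, 0, 1], [0, -0.05, 0.19, 0, 1], [0, -0.06, 0.27, 0, 1], [0, -0.07, 0.35, 0, 1], [0, -0.08, 0.42, 0, 1], [0, -0.09, 0.5, 0, 1], [0, -0.1, 0.57, 0, 1], [0, -0.11, 0.65, 0, 1], [0, -0.11, 0.73, 0, 1], [0, -0.11, 0.8, 0, 1]] end angle 19.0 cmd [ 0.5884 -0.1381]
```

View pics/scene11.png

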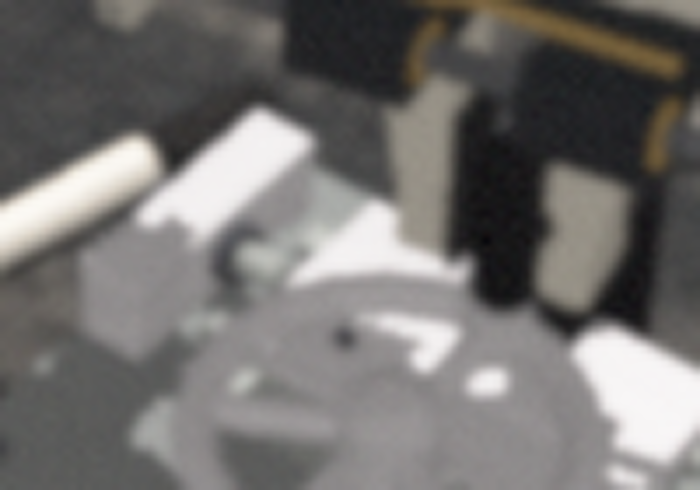

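step_arm(deltas=[[0,-0.01,0.07,0,1],[0,-0.03,0.14,0,1],[0,-0.04,0.21,0,1],[0,-0.05,0.29,0,1],[0,-0.06,0.36,0,1],[0,-0.07,0.44,0,1],[0,-0.08,0.51,0,1],[0,-0.09,0.59,0,1],[0,-0.09,0.59,0,1],[0,-0.09,0.59,0,1]])

```text
t: 12.2
eef_pos: [0.589, -0.1398, 0.0976]
ee_rot: [-0.676, 1.571, 1.258]
force: [4.2, 0.5, -0.4]
width: 0.0176
```

```bash
python3 - <<'E'
from h import *
s=get_state();v=s["eef_pos"][:2]-[.5468,-.1524];print(s["eef_pos"],s["force"],np.hypot(*v),np.degrees(np.arctan2(v[1],v[0])))
f=grab_frame("scene");cv2.imwrite(f"pics/scene12.png",cv2.resize(f["pixels"][260:330,290:390,::-1],None,fx=7,fy=7,interpolation=cv2.INTER_CUBIC))
arc2([.5468,-.1524],[.5889,-.1397],17,1)
E
```

```text
[ 0.589  -0.1398  0.0976] [ 4.2464  0.5088 -0.3881] 0.04405567983321163 16.676028699117253
[[0, -0.01, 0.09, 0, 1], [0, -0.01, 0.17, 0, 1], [0, -0.01, 0.25, 0, 1], [0, -0.01, 0.32, 0, 1], [0, -0.01, 0.4, 0, 1], [0, -0.01, 0.48, 0, 1], [0, -0.01, 0.55, 0, 1], [0, -0.0, 0.63, 0, 1], [0, 0.0, 0.71, 0, 1], [0, 0.01, 0.78, 0, 1]] end angle 27.0 cmd [ 0.586  -0.1324]
```

View pics/scene12.png

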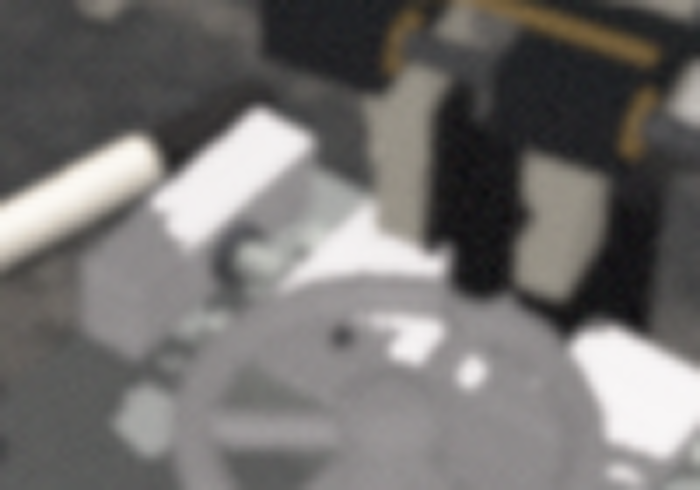

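step_arm(deltas=[[0,-0.02,0.08,0,1],[0,-0.03,0.16,0,1],[0,-0.04,0.24,0,1],[0,-0.04,0.31,0,1],[0,-0.04,0.39,0,1],[0,-0.04,0.47,0,1],[0,-0.04,0.55,0,1],[0,-0.04,0.63,0,1],[0,-0.04,0.63,0,1],[0,-0.04,0.63,0,1]])

```text
t: 13.08
eef_pos: [0.5868, -0.1338, 0.0976]
ee_rot: [1.03, 1.57, 2.964]
force: [1.4, 1.4, 1.9]
width: 0.0173
```

```bash
python3 - <<'E'
from h import *
s=get_state();v=s["eef_pos"][:2]-[.5468,-.1524];print(s["eef_pos"],s["force"],np.hypot(*v),np.degrees(np.arctan2(v[1],v[0])))
f=grab_frame("scene");cv2.imwrite(f"pics/scene13.png",cv2.resize(f["pixels"][260:330,290:390,::-1],None,fx=7,fy=7,interpolation=cv2.INTER_CUBIC))
arc2([.5468,-.1524],s["eef_pos"][:2],np.degrees(np.arctan2(v[1],v[0])),1)
E
```

```text
[ 0.5868 -0.1338  0.0976] [1.3685 1.3775 1.9063] 0.04413060977129229 24.872458830446558
[[0, 0.02, 0.08, 0, 1], [0, 0.03, 0.15, 0, 1], [0, 0.04, 0.23, 0, 1], [0, 0.05, 0.3, 0, 1], [0, 0.06, 0.38, 0, 1], [0, 0.07, 0.46, 0, 1], [0, 0.08, 0.53, 0, 1], [0, 0.1, 0.61, 0, 1], [0, 0.12, 0.68, 0, 1], [0, 0.13, 0.76, 0, 1]] end angle 34.87245883044656 cmd [ 0.5829 -0.1272]
```

View pics/scene13.png

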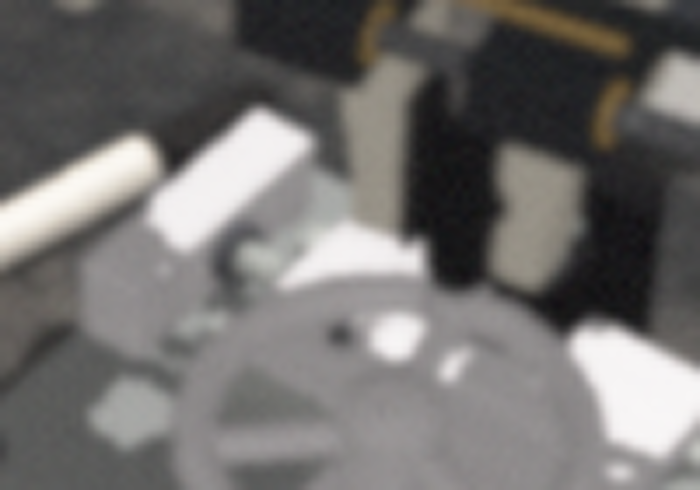

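step_arm(deltas=[[0,0.01,0.08,0,1],[0,0.02,0.15,0,1],[0,0.03,0.23,0,1],[0,0.04,0.3,0,1],[0,0.05,0.38,0,1],[0,0.06,0.46,0,1],[0,0.07,0.53,0,1],[0,0.09,0.61,0,1],[0,0.11,0.68,0,1],[0,0.11,0.68,0,1]])

```text
t: 13.97
eef_pos: [0.5835, -0.1279, 0.0976]
ee_rot: [0.948, 1.571, 2.882]
force: [0.2, -0.6, 2.1]
width: 0.0177
```

```bash
python3 - <<'E'
from h import *
s=get_state();v=s["eef_pos"][:2]-[.5468,-.1524];print(s["eef_pos"],s["force"],np.hypot(*v),np.degrees(np.arctan2(v[1],v[0])))
f=grab_frame("scene");cv2.imwrite(f"pics/scene14.png",cv2.resize(f["pixels"][260:330,290:390,::-1],None,fx=7,fy=7,interpolation=cv2.INTER_CUBIC))
arc2([.5468,-.1524],s["eef_pos"][:2],np.degrees(np.arctan2(v[1],v[0])),1)
E
```

```text
[ 0.5835 -0.1279  0.0976] [ 0.1764 -0.5581  2.1283] 0.04414849350011003 33.78448545086101
[[0, 0.03, 0.07, 0, 1], [0, 0.05, 0.15, 0, 1], [0, 0.07, 0.22, 0, 1], [0, 0.09, 0.29, 0, 1], [0, 0.12, 0.37, 0, 1], [0, 0.14, 0.44, 0, 1], [0, 0.17, 0.51, 0, 1], [0, 0.19, 0.58, 0, 1], [0, 0.22, 0.66, 0, 1], [0, 0.25, 0.73, 0, 1]] end angle 43.78448545086101 cmd [ 0.5786 -0.122 ]
```

View pics/scene14.png

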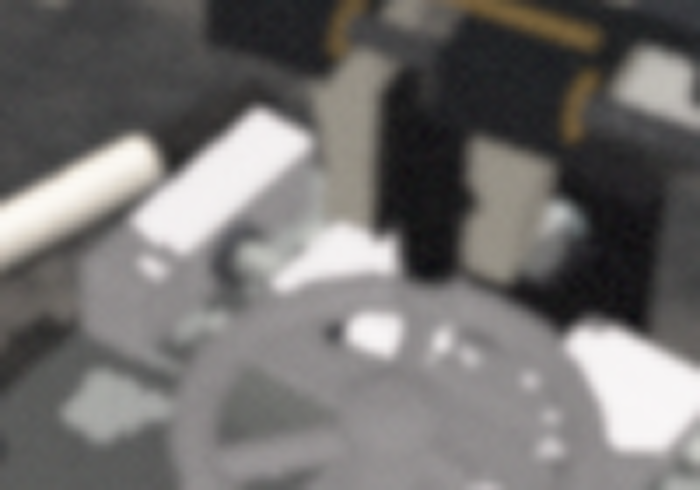

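step_arm(deltas=[[0,0.02,0.08,0,1],[0,0.04,0.15,0,1],[0,0.06,0.22,0,1],[0,0.08,0.3,0,1],[0,0.11,0.37,0,1],[0,0.13,0.44,0,1],[0,0.16,0.52,0,1],[0,0.18,0.59,0,1],[0,0.21,0.66,0,1],[0,0.21,0.66,0,1]])

```text
t: 14.85
eef_pos: [0.5792, -0.1224, 0.0975]
ee_rot: [0.809, 1.571, 2.743]
force: [-0.3, -1.8, 1.6]
width: 0.0174
```

```bash
python3 - <<'E'
from h import *
s=get_state();v=s["eef_pos"][:2]-[.5468,-.1524];print(s["eef_pos"],s["force"],np.hypot(*v),np.degrees(np.arctan2(v[1],v[0])))
f=grab_frame("scene");cv2.imwrite(f"pics/scene15.png",cv2.resize(f["pixels"][260:330,290:390,::-1],None,fx=7,fy=7,interpolation=cv2.INTER_CUBIC))
arc2([.5468,-.1524],s["eef_pos"][:2],np.degrees(np.arctan2(v[1],v[0])),1)
E
```

```text
[ 0.5792 -0.1224  0.0975] [-0.2863 -1.7641  1.5637] 0.04411435330311849 42.77413233529572
[[0, 0.04, 0.07, 0, 1], [0, 0.07, 0.14, 0, 1], [0, 0.1, 0.21, 0, 1], [0, 0.14, 0.28, 0, 1], [0, 0.17, 0.35, 0, 1], [0, 0.21, 0.41, 0, 1], [0, 0.24, 0.48, 0, 1], [0, 0.28, 0.55, 0, 1], [0, 0.32, 0.61, 0, 1], [0, 0.36, 0.68, 0, 1]] end angle 52.77413233529572 cmd [ 0.5734 -0.1174]
```

View pics/scene15.png

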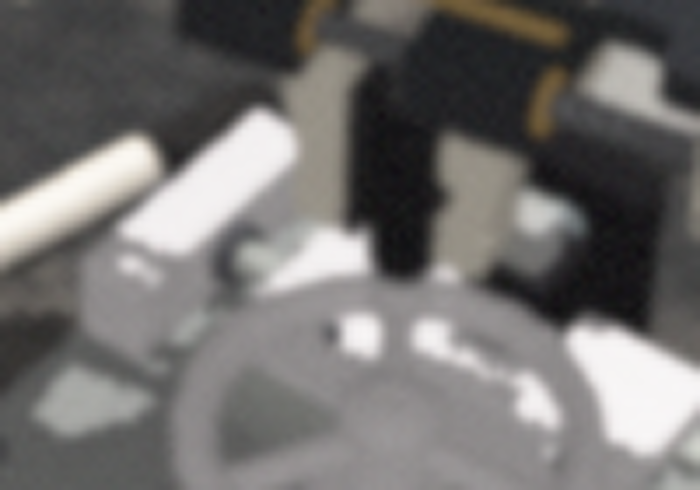

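step_arm(deltas=[[0,0.03,0.07,0,1],[0,0.06,0.14,0,1],[0,0.09,0.21,0,1],[0,0.13,0.28,0,1],[0,0.16,0.35,0,1],[0,0.2,0.41,0,1],[0,0.23,0.48,0,1],[0,0.27,0.55,0,1],[0,0.31,0.61,0,1],[0,0.31,0.61,0,1]])

```text
t: 15.73
eef_pos: [0.5762, -0.1218, 0.0977]
ee_rot: [-2.982, 1.565, -1.048]
force: [11.9, -28.1, -10.0]
width: 0.0181
```

```bash
python3 - <<'E'
from h import *
s=get_state();v=s["eef_pos"][:2]-[.5468,-.1524];print(s["eef_pos"],s["force"],np.hypot(*v),np.degrees(np.arctan2(v[1],v[0])))
f=grab_frame("scene");cv2.imwrite(f"pics/scene16.png",cv2.resize(f["pixels"][260:330,290:390,::-1],None,fx=7,fy=7,interpolation=cv2.INTER_CUBIC))
arc2([.5468,-.1524],s["eef_pos"][:2],np.degrees(np.arctan2(v[1],v[0])),1)
E
```

```text
[ 0.5762 -0.1218  0.0977] [ 11.9304 -28.0868 -10.0315] 0.0424524918372825 46.14056316063437
[[0, -0.11, 0.14, 0, 1], [0, -0.07, 0.2, 0, 1], [0, -0.04, 0.27, 0, 1], [0, 0.0, 0.34, 0, 1], [0, 0.04, 0.41, 0, 1], [0, 0.08, 0.47, 0, 1], [0, 0.12, 0.54, 0, 1], [0, 0.16, 0.6, 0, 1], [0, 0.2, 0.67, 0, 1], [0, 0.25, 0.73, 0, 1]] end angle 56.14056316063437 cmd [ 0.5713 -0.1159]
```

View pics/scene16.png

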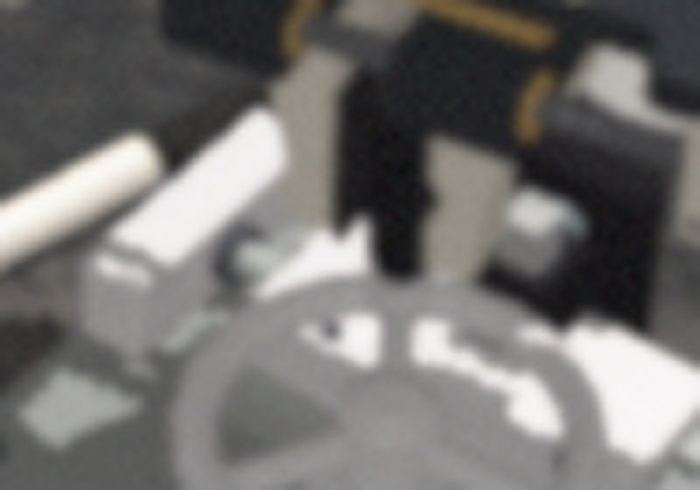

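step_arm(deltas=[[0,0,-0.1,0,1],[0,0,-0.2,0,1],[0,0,-0.27,0,1],[0,0,-0.27,0,1],[0,0,-0.27,0,1],[0,0,-0.27,0,1],[0,0,-0.27,0,1],[0,0,-0.27,0,1],[0,0,-0.27,0,1],[0,0,-0.27,0,1]])

```text
t: 16.62
eef_pos: [0.5765, -0.1225, 0.0977]
ee_rot: [-2.853, 1.568, -0.92]
force: [5.9, -15.1, -5.9]
width: 0.0174
```

step_arm(deltas=[[0,0,-0.1,0,1],[0,0,-0.1,0,1],[0,0,-0.1,0,0.9],[0,0,-0.1,0,0.6],[0,0,-0.1,0,0.4],[0,0,-0.1,0,0.3],[0,0,-0.1,0,0.3],[0,0,-0.1,0,0.3],[0,0,-0.1,0,0.3],[0,0,-0.1,0,0.3]])

```text
t: 17.45
eef_pos: [0.5756, -0.1212, 0.0975]
ee_rot: [0.035, 1.571, 1.969]
force: [-0.8, 0.4, -0.3]
width: 0.0578
```

```bash
python3 - <<'E'
from h import *
togo((.576,-.121,.1))
f=grab_frame("scene");cv2.imwrite(f"pics/scene17.png",cv2.resize(f["pixels"][230:350,280:420,::-1],None,fx=5,fy=5,interpolation=cv2.INTER_CUBIC))
E
```

```text
t 17.45 pos [ 0.5756 -0.1212  0.0975] F [-0.8119  0.3578 -0.2646] w 0.057818365804575646 q [ 0.1245  0.3513 -0.3669 -0.0002 -0.8527 -1.3323]
delta cm [-0.2459 -0.0456  0.0056]
```

View pics/scene17.png

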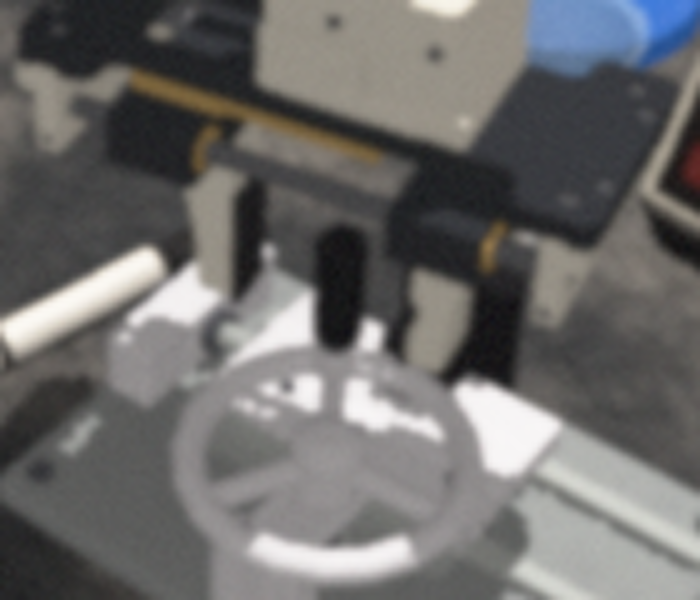

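step_arm(deltas=[[-1.5,0,0,0,0.3],[-4,0,0,0,0.3],[-7,0,0,0,0.3],[-10,0,0,0,0.3],[-10,0,0,0,0.3],[-10,0,0,0,0.3],[-10,0,0,0,0.3],[-10,0,0,0,0.3],[-10,-0.6,3,0,0.5],[-10,-1.4,7,0,0.7]])

```text
t: 18.33
eef_pos: [0.5632, -0.0522, 0.1958]
ee_rot: [1.524, 1.568, -2.829]
force: [1.6, 0.9, -0.1]
width: 0.0532
```

```bash
python3 - <<'E'
from h import *
togo((.528,.175,.16))
E
```

```text
t 18.3333 pos [ 0.5632 -0.0522  0.1958] F [ 1.6069  0.8881 -0.0541] w 0.05316070664482603 q [ 0.2536  0.2182 -0.2991  0.0002 -1.0564 -1.4655]
delta cm [ 3.5718 -4.6928 22.5117]
```

step_arm(deltas=[[0,-0.8,3.5,0,1],[0,-1.6,7,0,1],[0,-2.4,10.5,0,1],[0,-3.1,14,0,1],[0,-3.8,17.5,0,1],[0.5,-4.4,20.5,0,1],[1.5,-4.7,22.5,0,1],[2,-4.7,22.5,0,1],[2,-4.7,22.5,0,1],[2,-4.7,22.5,0,1]])

```text
t: 19.17
eef_pos: [0.5274, 0.1756, 0.1765]
ee_rot: [1.886, 1.568, -2.463]
force: [1.0, -1.5, 0.5]
width: 0.0005
```

```bash
python3 - <<'E'
from h import *
togo((.528,.175,.097))
f=grab_frame("scene");cv2.imwrite(f"pics/scene18.png",cv2.resize(f["pixels"][180:350,180:420,::-1],None,fx=3.2,fy=3.2,interpolation=cv2.INTER_CUBIC))
f=grab_frame("top");cv2.imwrite(f"pics/top18.png",cv2.resize(f["pixels"][180:330,300:470,::-1],None,fx=4,fy=4,interpolation=cv2.INTER_CUBIC))
togo((.528,.175,.097))
E
```

```text
t 19.1667 pos [0.5274 0.1756 0.1765] F [ 1.049  -1.5024  0.4968] w 0.0005445079683285337 q [ 0.6737  0.2199 -0.3455  0.     -1.0079 -1.8812]
delta cm [ 7.946  -0.0538 -0.0704]
t 19.2667 pos [0.5281 0.1753 0.1774] F [-0.0351 -0.4317  0.0339] w 0.0003765360643533136 q [ 0.6725  0.2188 -0.3446  0.0002 -1.008  -1.8813]
delta cm [ 8.045   0.0156 -0.0214]
```

View pics/scene18.png

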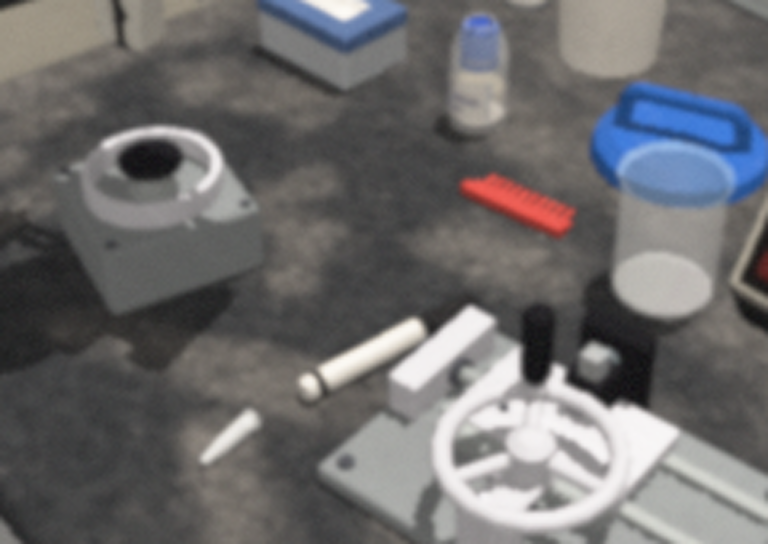

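View pics/top18.png

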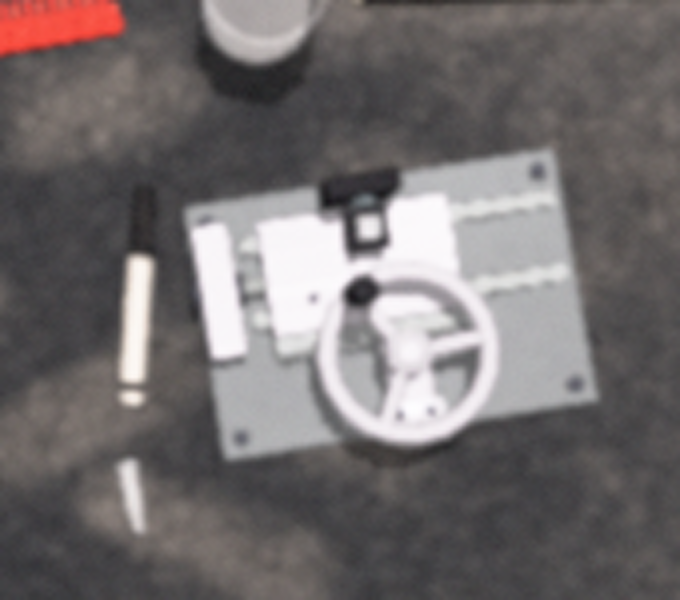

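```bash
python3 - <<'E'
from h import *
f=grab_frame("top");cv2.imwrite(f"pics/top19.png",cv2.resize(f["pixels"][215:285,340:420,::-1],None,fx=9,fy=8,interpolation=cv2.INTER_CUBIC))
f=grab_frame("scene");cv2.imwrite(f"pics/scene19.png",cv2.resize(f["pixels"][265:330,295:385,::-1],None,fx=8,fy=8,interpolation=cv2.INTER_CUBIC))
E
```

```text
(no output)
```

View pics/top19.png

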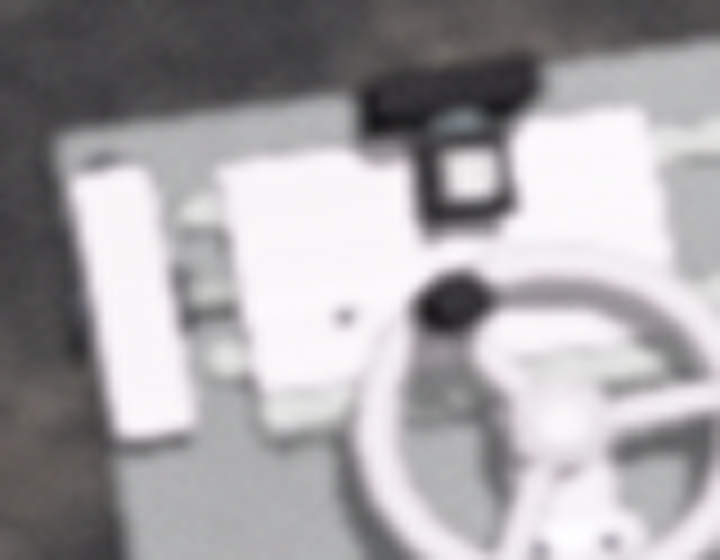

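View pics/scene19.png

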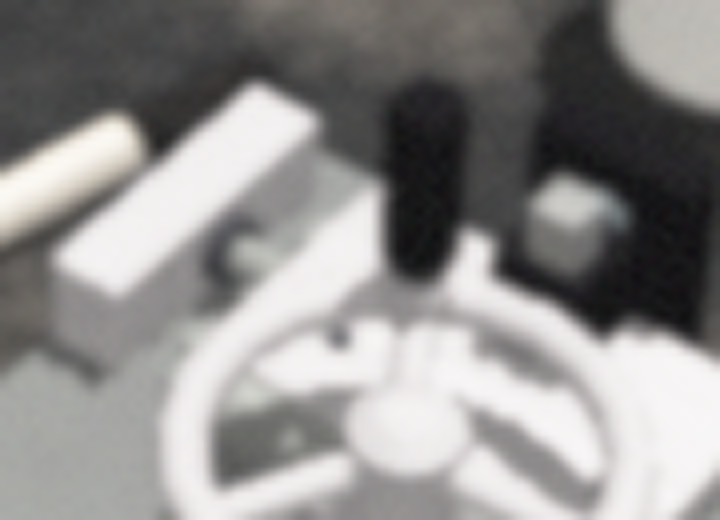

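step_arm(deltas=[[1,0,0,0,1],[2,0,0,0,1],[3.2,0,0,0,1],[4.4,0,0,0,1],[5.5,0,0,0,1],[6.5,0,0,0,1],[7.2,0,0,0,1],[7.5,0,0,0,1],[7.5,0,0,0,1],[7.5,0,0,0,1]])

```text
t: 20.2
eef_pos: [0.5282, 0.1761, 0.1027]
ee_rot: [-2.118, 1.571, -0.184]
force: [0.3, 0.1, -0.7]
width: 0.0006
```

```bash
python3 - <<'E'
from h import *
togo((.528,.175,.093))
f=grab_frame("scene");cv2.imwrite(f"pics/scene20.png",cv2.resize(f["pixels"][180:290,180:300,::-1],None,fx=5,fy=5,interpolation=cv2.INTER_CUBIC))
E
```

```text
t 20.2 pos [0.5282 0.1761 0.1027] F [ 0.2859  0.0879 -0.7241] w 0.0005854159783602039 q [ 0.6737  0.3    -0.4321  0.0002 -0.8387 -1.8817]
delta cm [ 0.9665  0.0556 -0.1006]
```

View pics/scene20.png

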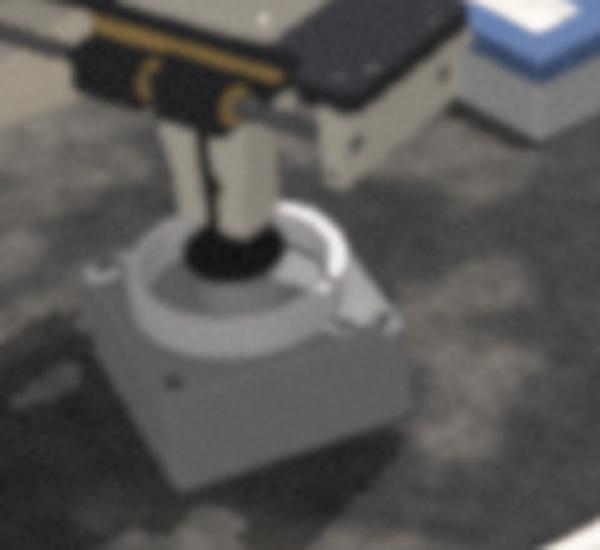

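step_arm(deltas=[[0.2,0,-0.05,0,1],[0.4,0,-0.05,0,1],[0.6,0,-0.05,0,1],[0.8,0,-0.05,0,1],[0.9,0,-0.05,0,1],[1.0,0,-0.05,0,1],[1.1,0,-0.05,0,1],[1.2,0,-0.05,0,1],[1.2,0,-0.05,0,1],[1.2,0,-0.05,0,1]])

```text
t: 21.08
eef_pos: [0.5281, 0.1756, 0.0907]
ee_rot: [1.988, 1.571, -2.361]
force: [-2.5, -0.3, 5.0]
width: 0.0003
```

```bash
python3 - <<'E'
from h import *
togo((.528,.175,.084))
E
```

```text
t 21.0833 pos [0.5281 0.1756 0.0907] F [-2.5339 -0.3113  4.9744] w 0.00030868868772292467 q [ 0.6728  0.3147 -0.4446  0.     -0.8116 -1.8808]
delta cm [ 0.6673  0.0276 -0.0501]
```

step_arm(deltas=[[0.1,0,0,0,1],[0.2,0,0,0,1],[0.3,0,0,0,1],[0.4,0,0,0,1],[0.5,0,0,0,1],[0.6,0,0,0,1],[0.65,0,0,0,1],[0.65,0,0,0,1],[0.65,0,0,0,1],[0.65,0,0,0,1]])

```text
t: 21.92
eef_pos: [0.5281, 0.1755, 0.0844]
ee_rot: [-2.759, 1.571, -0.825]
force: [-3.9, -0.8, 8.8]
width: 0.0002
```

```bash
python3 - <<'E'
from h import *
L=[]
for i in range(10):
    f=grab_frame("scene"); s=get_state(); L.append(np.r_[s["eef_pos"],s["force"]])
print(np.mean(L,0),np.std(L,0)); togo((.528,.175,.084))
cv2.imwrite(f"pics/scene21.png",cv2.resize(f["pixels"][210:270,195:275,::-1],None,fx=9,fy=9,interpolation=cv2.INTER_CUBIC))
E
```

```text
[ 0.5281  0.1755  0.0844 -3.7021 -0.8336  8.0616] [0.     0.     0.     0.3069 0.306  0.4151]
t 22.4167 pos [0.5281 0.1756 0.0844] F [-3.5731 -0.9001  8.0315] w 0.0005931488380911657 q [ 0.6728  0.3226 -0.451   0.0002 -0.7971 -1.8808]
delta cm [ 0.0414  0.0317 -0.0469]
```

View pics/scene21.png

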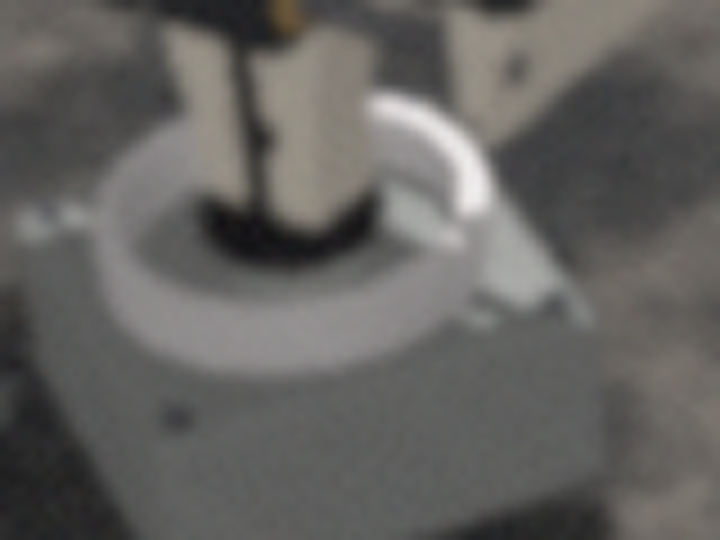

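step_arm(deltas=[[0.04,0,0,0,1],[0.04,0,0,0,1],[0.04,0,0,0,1],[0.04,0,0,0,1],[0.04,0,0,0,1],[0.04,0,0,0,1],[0.04,0,0,0,1],[0.04,0,0,0,1],[0.04,0,0,0,1],[0.04,0,0,0,1]])

```text
t: 23.25
eef_pos: [0.5281, 0.1755, 0.084]
ee_rot: [-2.4, 1.571, -0.466]
force: [-3.3, 0.1, 8.5]
width: 0.0005
```

```bash
python3 - <<'E'
from h import *
L=[]
for i in range(16):
    f=grab_frame("scene"); s=get_state(); L.append(np.r_[s["eef_pos"],s["force"]])
print(s["t"],np.mean(L,0),np.std(L,0))
cv2.imwrite(f"pics/scene22.png",cv2.resize(f["pixels"][170:350,180:420,::-1],None,fx=3.2,fy=3.2,interpolation=cv2.INTER_CUBIC))
P,ok=cloud(f);k=np.hypot(P[...,0]-.527,P[...,1]-.1735);q=P[ok&(k>.037)&(k<.046)&(P[...,2]>.06)]
print("ring z",np.median(q[:,2]))
f=grab_frame("top");cv2.imwrite(f"pics/top22.png",cv2.resize(f["pixels"][140:330,210:470,::-1],None,fx=3,fy=3,interpolation=cv2.INTER_CUBIC))
E
```

```text
24.05 [ 0.5281  0.1755  0.084  -3.5677 -0.7604  8.0877] [0.     0.     0.     0.4743 0.4031 0.3847]
ring z 0.32941127718884844
```

View pics/scene22.png

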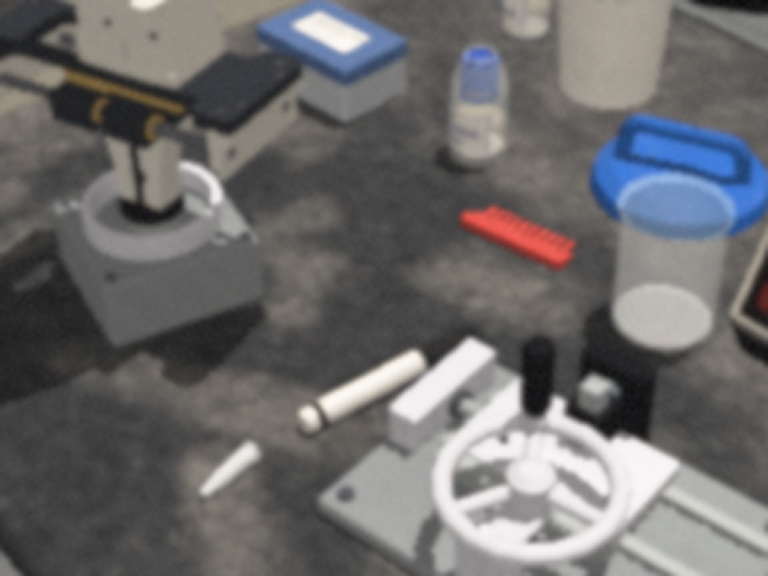

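View pics/top22.png

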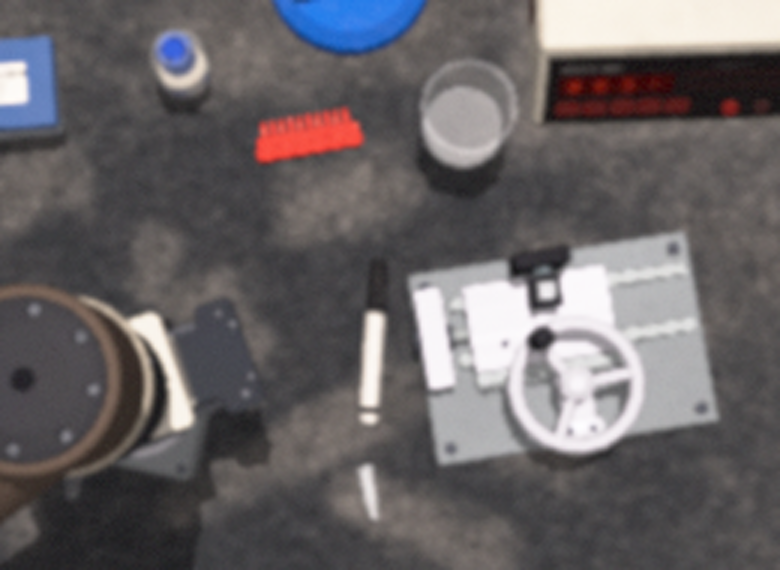

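```bash
python3 - <<'E'
from station import *
print(job_done()); s=get_state(); print(s["t"],s["eef_pos"],s["force"])
E
```

```text
the job is handed in; nothing more can be done
None
the job is handed in; nothing more can be done
```

I turned the wheel home by its knob, let go, and pressed the shutter key level with the guard ring. I handed the job in at about 24 s while still holding the key down.

**Wheel:** I gripped the crank knob (opening read 17.8 mm, the knob is 18 mm) and turned it about one full turn counter-clockwise. The push needed jumped from about 2 N to about 30 N at the stop. I eased off and opened the fingers. The top and scene pictures then showed the stop screw reaching the carriage, with no visible gap at about 2 mm per pixel.

**Key:** The closed fingertips stand at 67.0 mm by the arm's own reading, which is level with the guard ring. The measured push averaged 8.1 N, against 8.4 N expected at that level. The two checks differ by about 0.5 mm of key travel, with the force suggesting the key may be slightly high. The bottom of the travel was never approached.

**Checks that disagreed or failed:**
- There is a steady sideways force of about 3.6 N on the fingertips.
- I tried to measure the ring height from depth, but the gripper got in the way and the reading was useless.

**Bystanders:** In the last pictures the marker, microtube, small bottle and beaker look to be where they started.

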